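# Hang the rinsed egg-dipping carriers to drip over the pan

## Robot

A 6-joint arm with a two-finger parallel gripper is mounted at the origin on a cart in front of the work surface, level with it; the furniture and walls round the work are solid. World frame = base frame: x ahead of the robot, y to its left, z up, the work surface at z = 0. Lengths are in m, angles in rad, forces in N, time in s.
With the tool pointing down it reaches from about 0.225 to 0.875 m from the base axis. Payload 3.4 kg.
Tool frame: the origin (TCP) lies at the very end of the fingers, on their centre line; the grasp point (between the pads) lies 19 mm behind it (manip.pinch_z is the distance from the TCP to the grasp point, in m); z points along the fingers, y is the line along which they close (so a half turn about z gives the same grasp; the last joint's range is limited). The gripper opens to 85 mm and grips with 20 to 120 N. Pads are 22 mm wide; open, the fingers measure 114 mm over their backs; the gripper's body (76 mm by 85 mm) begins 54 mm behind the grasp point. The pads swing forward as they close: fully open they stand 13 mm farther back than shut.
Start: joints at [0.99, 0.276, 1.505, -0, 1.361, -0.121], TCP at [0.255, 0.515, 0.231] pointing down, gripper open.
Joint ranges: [-2.89, 2.89], [-0.75, 2.08], [0.22, 2.7], [-1.18, 4.32], [0.11, 2.71], [-2.7, 2.7]. Speed limits (rad/s): [2.57, 2.57, 3.14, 3.14, 3.14, 3.14].

## Interface

Orientations are given as a unit quaternion [w, x, y, z].
In Python, from rig import manip gives the robot as it stands. The module is installed in compiled form; this text tells all that it offers.
- The arm moves only by the shell command python3 -m jog 'ROWS' [FORCE]. ROWS is JSON, a list of rows, each an object of numbers: "dx", "dy", "dz": the shift along the tool's x, y, z each as a share of 25 cm, from -1 to 1; "ax", "ay", "az": the turn, a rotation vector about the tool's x, y, z each as a share of 90 degrees, from -1 to 1; "grip": the opening, from -1 (shut) to 1 (fully open), so that 0 is half open. A call has 1 to 5 rows; each row is the pose to reach, as a shift and turn from the pose commanded when the call began, along the tool's axes at that moment; what a row does not reach only later rows make up. A row lasts 1/12 s, in which the tool goes at most 41.7 mm and 7.16 degrees, less where a joint would pass 70% of its speed; a pose out of reach is approached as far as the arm can. A call with a number of a shift or a turn outside -1 to 1 is refused whole. A call with a gripper value outside its range is refused whole. The fingers move at their own pace and stop on an object; FORCE is the grip in N (left out, the last holds). Time passes only in rows, so rows that repeat a pose let the fingers close. It gives the time, the measured TCP pose, the force, the opening and the grip force at its end, in the units of the state.
- manip.get_state(): the state, without advancing time (a new reading comes with each control period).
- manip.get_image(name): name is "side" or "top"; returns a dict with "img" (400x640x3 uint8, red, green, blue), "mtx" (3x3 intrinsics, pixels), "k1" (the pictures are not rectified: a ray, as slopes to the right and down, at radius r is drawn at 1 + k1 r^2 times it, then the intrinsics apply), "world_to_cam" (4x4, takes a point from world to camera coordinates). Camera axes: x right, y down, z forward; pixel columns grow to the right and rows downward; lengths in m; the calibration is good to about 2 mm. A picture is of the moment at which its call begins. There is no depth.
- manip.sign_off(): hands the job in; it is judged then, once.
The state is a dict: "clock": time; "qpos": joint angles; "qd": joint speeds; "effort": joint torques, N m; "position": TCP position; "ee_rot": TCP orientation; "contact_force": force on the tool from outside, world axes, zero at the start; "moment": the same for the moment, N m; "width": finger opening in m; "gripper_force": force on a finger pad.
Only numpy, scipy, OpenCV 4.12 (cv2) and the standard library are available. Lean on these libraries where they do the work, as an engineer would, in place of code of your own. Each camera call takes 0.05 s, during which the arm holds its last target. There are 200 camera calls.

## Task

Slide the drip pan along the board, without lifting it, into the green outline. Then take every rinsed dipping carrier that is here, hook it over the bare steel part of the rail and slide it along the rail, without lifting it off again, until its hook hangs free on the green stretch above the pan. When all of them hang there, turn the drip dial's knob until its pointer stands at the red zero mark, and leave the mug, bottle and tin alone; if something gets knocked out of place, put it right.

Things in the scene. Friction and masses are not known exactly. Their poses are not given: they have to be found in the camera images.
- drip_stand: fixed grey board, top 6 mm above the table, carrying a round rail 12 mm thick along its y, rail centre 210 mm above the table at x 0, y -190 to +190 mm (bare steel up to y +10, green y +10 to +170); its ends bend back (+x) to posts at x +88. Origin on the table, x away from the robot, y left, z up. Outlines on the board: black at y -130 (pan at first), green at y +90. Place and yaw vary
- pan_mark (a point): centre of the green outline on the board, 6 mm above the table; axes as the stand's
- green_mid (a point): middle of the green stretch of the rail, on the rail's centre line; axes as the stand's
- bare_mid (a point): middle of the bare stretch of the rail that is free for hooking on, 180 mm to the right (-y) of green_mid, on the rail's centre line; axes as the stand's
- drip_pan: loose open steel pan 110 (x) x 200 (y) x 28 mm, 0.6 kg, standing on the board, slides freely; origin under its centre, z up; in the green outline its axes are parallel to the stand's. A black handle sticks out of the middle of its front (-x) side
- pan_mid (a point): centre of the pan, 14 mm above its underside; axes as the pan's
- pan_handle (a point): centre of the pan's black handle, a bar 70 mm long along the pan's x, 20 mm wide (y), 16 mm thick, 110 mm in front (-x) of the pan's centre and 36 mm above its underside (42 mm above the table); pinch it across y from above
- carrier_1: loose carrier (may be absent), 0.16 kg, 215 mm tall, standing: tray 70 (x) x 50 (y) x 22 mm; 6 mm shank rises at x -17 mm to an upturned-V hook whose tip hangs down at x +17 to 125 mm above the underside, then an orange tab on top. Origin under the tray, z up, x roughly away from the robot. To hook on, the rail must pass from +x under the tip (open space below it), then up into the V, 28 mm wide
- carrier_1_tab (a point): grasp point on carrier_1's orange tab, 195 mm above the underside; the tab is 10 mm thick along the carrier's x, 28 mm wide along y and reaches from 165 to 215 mm above the underside; axes as the carrier's. Pinch it from above across x, finger ends above 172 mm (below is the hook)
- carrier_1_seat (a point): point in carrier_1's hook where the rail's centre line lies when it hangs, 153 mm above the underside, 42 mm below the tab point; axes as the carrier's
- carrier_2: loose carrier (may be absent), 0.16 kg, 215 mm tall, standing: tray 70 (x) x 50 (y) x 22 mm; 6 mm shank rises at x -17 mm to an upturned-V hook whose tip hangs down at x +17 to 125 mm above the underside, then an orange tab on top. Origin under the tray, z up, x roughly away from the robot. To hook on, the rail must pass from +x under the tip (open space below it), then up into the V, 28 mm wide
- carrier_2_tab (a point): grasp point on carrier_2's orange tab, 195 mm above the underside; the tab is 10 mm thick along the carrier's x, 28 mm wide along y and reaches from 165 to 215 mm above the underside; axes as the carrier's. Pinch it from above across x, finger ends above 172 mm (below is the hook)
- carrier_2_seat (a point): point in carrier_2's hook where the rail's centre line lies when it hangs, 153 mm above the underside, 42 mm below the tab point; axes as the carrier's
- carrier_3: loose carrier (may be absent), 0.16 kg, 215 mm tall, standing: tray 70 (x) x 50 (y) x 22 mm; 6 mm shank rises at x -17 mm to an upturned-V hook whose tip hangs down at x +17 to 125 mm above the underside, then an orange tab on top. Origin under the tray, z up, x roughly away from the robot. To hook on, the rail must pass from +x under the tip (open space below it), then up into the V, 28 mm wide
- carrier_3_tab (a point): grasp point on carrier_3's orange tab, 195 mm above the underside; the tab is 10 mm thick along the carrier's x, 28 mm wide along y and reaches from 165 to 215 mm above the underside; axes as the carrier's. Pinch it from above across x, finger ends above 172 mm (below is the hook)
- carrier_3_seat (a point): point in carrier_3's hook where the rail's centre line lies when it hangs, 153 mm above the underside, 42 mm below the tab point; axes as the carrier's
- dial_knob (a joint): angle of the drip dial's knob, rad: 0 = pointer at the red zero mark, positive counter-clockwise seen from above (the pointer has to be turned clockwise to get to zero), range -0.6 to 3.0; it stays where it is left
- dial_grip (a point): centre of the dial's black bar knob, on the turning axis, 55 mm above the table; x points along the bar to its white pointer end. The bar is 44 mm long, 14 mm thick, from 31 to 67 mm above the table, on a grey round housing 86 mm across with a white face 31 mm above the table
- mug: white enamel mug, 84 x 110 x 82 mm, origin under it; leave alone
- vet_bottle: brown bottle with green cap, 48 x 49 x 80 mm, origin under it; leave alone
- grease_tin: flat tin with green lid, 68 mm across, 30 mm high, origin under it; leave alone

How it is judged:
By the outcome, as a careful person would: the job done as asked, in the order asked, and still so for the second after the job is handed in, with the robot touching nothing.
Of carrier_1, carrier_2, carrier_3 only 2 to 3 are there at a start; the rules pass over those that are not, and their reading is None.
At some moment in a run one of drip_pan, carrier_1, carrier_2, carrier_3 may be knocked a few centimetres aside while the robot is not near it.
It also fails if it takes over 210 s, if anything falls off the work surface, if the arm or the gripper's body presses on something with over 40 N, if the wrist force passes 120 N, or if a joint passes its speed limit or range.

## Working session

There is one attempt and no reset: what is moved stays moved. The work goes in short steps, Python scripts to look and compute and a shell command to move; the robot and the scene stay as the last step left them, time stands still between calls to the robot, and variables do not carry over. Pictures are saved under pics/ and viewed, at most 14 in all, crops included, and the job is handed in when it is done.

```bash
mkdir -p pics; cat > h.py <<'E'
import numpy as np, cv2
from rig import manip
from scipy.spatial.transform import Rotation as R
def snap(n,save=None):
    d=manip.get_image(n)
    if save: cv2.imwrite('pics/'+save,d['img'][:,:,::-1])
    return d
def ray(d,uv):
    K=d['mtx'];k=d['k1'];s=np.array([(uv[0]-K[0,2])/K[0,0],(uv[1]-K[1,2])/K[1,1]])
    D=np.array([k,0,0,0,0.]);D[0]=k
    p=cv2.undistortPoints(np.array([[uv]],float),K,D)[0,0]
    T=d['world_to_cam'];Rm=T[:3,:3];o=-Rm.T@T[:3,3]
    return o,Rm.T@np.array([p[0],p[1],1.])
def onz(d,uv,z):
    o,v=ray(d,uv);return o+v*(z-o[2])/v[2]
def proj(d,P):
    T=d['world_to_cam'];c=T[:3,:3]@np.array(P)+T[:3,3]
    x=c[:2]/c[2];x=x*(1+d['k1']*(x@x));return d['mtx'][:2,:2]@x+d['mtx'][:2,2]
def tri(d1,u1,d2,u2):
    o1,v1=ray(d1,u1);o2,v2=ray(d2,u2)
    v1/=np.linalg.norm(v1);v2/=np.linalg.norm(v2)
    st=np.linalg.lstsq(np.c_[v1,-v2],o2-o1,rcond=None)[0]
    a=o1+v1*st[0];b=o2+v2*st[1];return (a+b)/2,np.linalg.norm(a-b)
def st():
    s=manip.get_state();return s
E
python3 - <<'E'
from h import *
for n in('top','side'):
    d=snap(n,n+'0.png');T=d['world_to_cam'];print(n,-T[:3,:3].T@T[:3,3],T[:3,:3].round(2).tolist(),d['k1'],d['mtx'][0])
s=st();print(s)
E
```

```text
top [ 0.43141851 -0.00964687  1.21153072] [[-0.02, -1.0, -0.02], [-0.99, 0.03, -0.15], [0.15, 0.01, -0.99]] 0.025229720994375638 [422.26890591   0.         318.77706551]
side [ 0.32872246 -1.06705635  0.67904128] [[0.97, -0.26, -0.02], [-0.13, -0.42, -0.9], [0.22, 0.87, -0.44]] -0.01577340361150614 [384.7717338    0.         324.33259355]
{'clock': 0.1, 'qpos': array([ 9.90007887e-01,  2.76527110e-01,  1.50599709e+00,  2.37793809e-06,
        1.36068054e+00, -1.21013710e-01]), 'qd': array([ 1.22391489e-03, -2.63079144e-03, -4.16461404e-03,  3.75583953e-04,
        1.32945500e-03, -4.64489901e-05]), 'effort': array([ 1.25805586e-04, -4.17700803e+01, -2.46404386e+01, -3.10948062e-04,
        5.79209067e-03,  3.10125408e-06]), 'position': array([0.25491167, 0.51489583, 0.23053261]), 'ee_rot': array([-2.78163423e-04,  2.27868021e-01,  9.73691694e-01, -7.56523378e-04]), 'contact_force': array([-0.29441959, -0.74501371,  0.14520946]), 'moment': array([ 0.02553471, -0.0100453 ,  0.03601967]), 'gripper_force': 0.0, 'width': 0.0854847405190837}
```

View pics/top0.png

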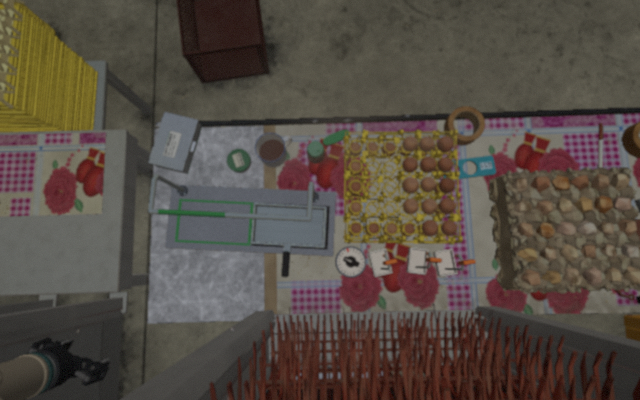

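View pics/side0.png

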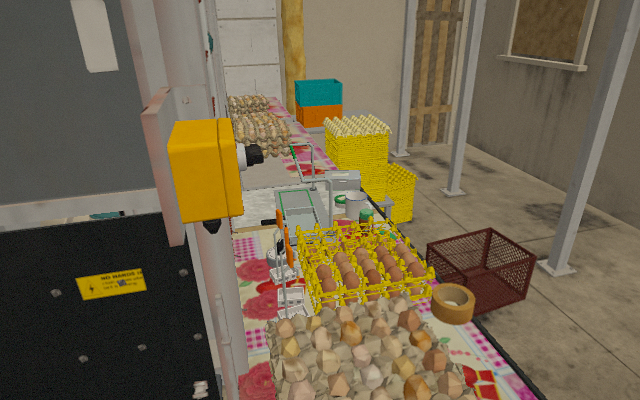

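The top view shows the stand at left (rail from (158,212) to (312,217), pan at (290,226), handle at (286,262)), the dial at (351,262) and three carriers with orange tabs near (390,263), (432,261) and (468,262). The side view is blocked by a yellow box at left, but the carriers show at (285,260). I'll enlarge both.

```bash
python3 - <<'E'
from h import *
a=cv2.imread('pics/top0.png')[120:300,140:500];b=cv2.imread('pics/side0.png')[130:330,220:420]
cv2.imwrite('pics/tz.png',cv2.resize(a,None,fx=2.2,fy=2.2,interpolation=cv2.INTER_CUBIC))
cv2.imwrite('pics/sz.png',cv2.resize(b,None,fx=3,fy=3,interpolation=cv2.INTER_CUBIC))
d=snap('top');s=snap('side')
for nm,dd in(('top',d),('side',s)):
    g=dd['img'];h=cv2.cvtColor(g,cv2.COLOR_RGB2HSV)
    for c,lo,hi in(('orange',(8,170,120),(17,255,255)),('green',(65,120,60),(85,255,255))):
        m=cv2.inRange(h,lo,hi);n,l,stt,ce=cv2.connectedComponentsWithStats(m)
        print(nm,c,[(stt[i].tolist(),ce[i].round(1).tolist()) for i in range(1,n) if stt[i,4]>=8])
print('rail top z.21',[onz(d,p,.21).round(3) for p in((158,212),(226,214),(312,217))])
print('handle',onz(d,(286,262),.042).round(3),'dial',onz(d,(351,262),.031).round(3))
print('carr z.2',[onz(d,p,.2).round(3) for p in((390,263),(432,261),(468,262))])
print('base',proj(d,(0,0,0)),proj(d,(.2,0,0)))
E
```

```text
top orange [([386, 259, 11, 5, 37], [391.2, 261.3]), ([431, 258, 9, 4, 21], [434.6, 259.6]), ([464, 260, 10, 4, 27], [468.2, 261.7])]
top green [([159, 202, 65, 14, 202], [191.2, 212.4]), ([250, 220, 1, 9, 9], [250.0, 224.0]), ([177, 225, 1, 9, 9], [177.0, 229.0])]
side orange [([295, 101, 48, 27, 779], [316.6, 114.2]), ([276, 209, 7, 20, 102], [278.9, 218.6]), ([284, 227, 12, 41, 203], [288.2, 249.0]), ([369, 270, 12, 15, 54], [373.4, 278.7]), ([304, 285, 2, 7, 8], [304.4, 287.9]), ([446, 308, 26, 16, 156], [460.2, 315.2]), ([343, 321, 13, 8, 52], [350.0, 324.3]), ([417, 331, 13, 18, 70], [422.8, 339.0]), ([417, 379, 12, 11, 32], [423.2, 383.4]), ([406, 380, 9, 18, 74], [409.8, 389.5]), ([494, 385, 4, 11, 11], [495.5, 390.0])]
side green [([290, 145, 6, 14, 30], [292.2, 151.6]), ([306, 190, 4, 8, 9], [307.7, 193.1]), ([335, 195, 10, 9, 44], [339.2, 199.1]), ([282, 208, 2, 8, 8], [282.5, 211.5]), ([360, 213, 13, 7, 49], [365.0, 215.8]), ([379, 231, 5, 3, 10], [381.1, 231.7]), ([390, 233, 6, 7, 22], [392.1, 235.9])]
rail top z.21 [array([0.567, 0.388, 0.21 ]), array([0.558, 0.225, 0.21 ]), array([0.545, 0.02 , 0.21 ])]
handle [0.442 0.099 0.042] dial [ 0.438 -0.08   0.031]
carr z.2 [array([ 0.433, -0.162,  0.2  ]), array([ 0.435, -0.26 ,  0.2  ]), array([ 0.431, -0.344,  0.2  ])]
base [326.43761567 429.83713324] [324.40003829 350.71429907]
```

View pics/tz.png

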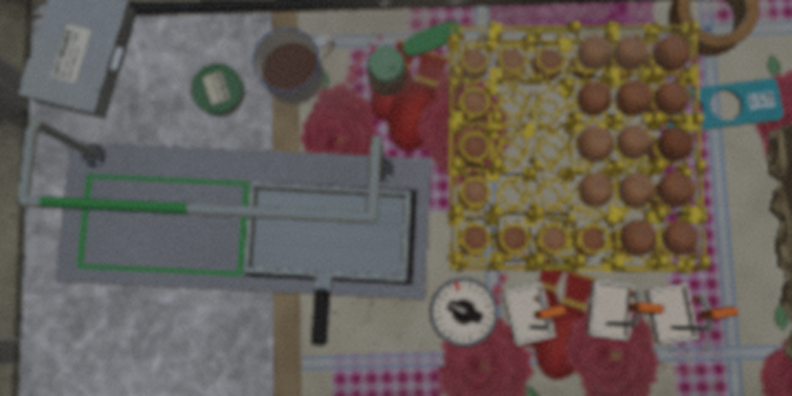

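View pics/sz.png

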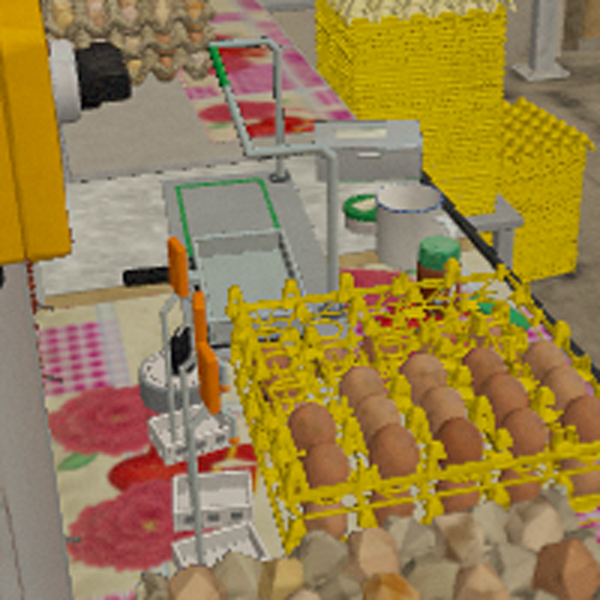

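```bash
python3 - <<'E'
from h import *
d=snap('top');s=snap('side')
P=lambda p:(proj(d,p).round(),proj(s,p).round())
for p in((.255,.515,.231),(.255,.515,.4),(0,0,0),(0,0,.3),(.3,-.3,0),(.3,.3,0),(.3,-.3,.3),(.3,.3,.3)):print(p,*P(p))
print('top edge pts', [onz(d,p,0).round(3) for p in((265,315),(490,315),(150,322),(265,320),(560,320))])
print('side vis edge z0',[onz(s,p,0).round(3) for p in((232,240),(236,300),(240,380))])
E
```

```text
(0.255, 0.515, 0.231) [ 92. 352.] [209. 140.]
(0.255, 0.515, 0.4) [ 40. 371.] [202.  97.]
(0, 0, 0) [326. 430.] [132. 270.]
(0, 0, 0.3) [327. 489.] [106. 178.]
(0.3, -0.3, 0) [432. 311.] [240. 319.]
(0.3, 0.3, 0) [216. 316.] [229. 212.]
(0.3, -0.3, 0.3) [468. 326.] [223. 212.]
(0.3, 0.3, 0.3) [179. 333.] [219. 137.]
top edge pts [array([0.299, 0.163, 0.   ]), array([ 0.285, -0.458,  0.   ]), array([0.288, 0.483, 0.   ]), array([0.285, 0.163, 0.   ]), array([ 0.269, -0.645,  0.   ])]
side vis edge z0 [array([0.3  , 0.089, 0.   ]), array([ 0.295, -0.226,  0.   ]), array([ 0.289, -0.484,  0.   ])]
```

```bash
cat >> h.py <<'E'
def go(pos,yl,cur=None):
    """shares to reach TCP pos, tool down, closing line y at world heading yl (deg)"""
    s=st();Rc=R.from_quat(s['ee_rot'],scalar_first=True)
    b=None
    for k in(0,180):
        a=np.radians(yl+k);y=np.array([np.cos(a),np.sin(a),0]);z=np.array([0,0,-1.]);x=np.cross(y,z)
        r=(Rc.inv()*R.from_matrix(np.c_[x,y,z])).as_rotvec()
        if b is None or np.linalg.norm(r)<np.linalg.norm(b):b=r
    dl=Rc.inv().apply(np.array(pos)-s['position'])
    print('shift',(dl/.25).round(3),'turn',(b/(np.pi/2)).round(3),'| t',round(s['clock'],1),'pos',s['position'].round(4),'q',s['qpos'].round(2))
def comp(d,lo,hi,roi,mn=8):
    x0,x1,y0,y1=roi;h=cv2.cvtColor(d['img'],cv2.COLOR_RGB2HSV)[y0:y1,x0:x1]
    m=cv2.inRange(h,lo,hi);o=[]
    for c in cv2.findContours(m,cv2.RETR_EXTERNAL,cv2.CHAIN_APPROX_NONE)[0]:
        c=c.reshape(-1,2)+[x0,y0]
        if len(c)>=mn:o.append(c)
    return o
E
python3 - <<'E'
from h import *
d=snap('top');s=snap('side')
h=cv2.cvtColor(d['img'],cv2.COLOR_RGB2HSV)
# handle
for c in comp(d,(0,0,0),(180,255,55),(275,300,243,285)):
    r=cv2.minAreaRect(c);print('handle',r);b=cv2.boxPoints(r);print([onz(d,p,.05).round(3) for p in b],onz(d,r[0],.05).round(4))
for c in comp(d,(0,0,0),(180,255,70),(335,368,246,280)):
    r=cv2.minAreaRect(c);print('knob',r,onz(d,r[0],.067).round(3),[onz(d,p,.067).round(3) for p in cv2.boxPoints(r)])
# rail pts: green
m=cv2.inRange(h,(60,80,50),(90,255,255));ys,xs=np.nonzero(m[205:222,158:226]);
W=np.array([onz(d,(x+158,y+205),.213) for x,y in zip(xs,ys)])[:,:2]
v=cv2.fitLine(W.astype(np.float32),cv2.DIST_HUBER,0,.01,.01).ravel();print('green rail',v,np.degrees(np.arctan2(v[1],v[0])),W[:,1].min(),W[:,1].max())
o=[onz(d,p,.006) for p in((180.5,200.5),(253.6,202.3),(175.9,241.4),(250.5,244.1))];print('outline',np.round(o,3).tolist(),np.mean(o,0))
for c in comp(d,(6,130,100),(19,255,255),(370,490,250,275)):
    r=cv2.minAreaRect(c);print('tab',r,onz(d,r[0],.213).round(3),[onz(d,p,.213).round(3).tolist() for p in cv2.boxPoints(r)])
m=cv2.inRange(h,(0,0,150),(180,60,255))[245:285,365:465]
for row in m[::1]: print(''.join('#' if x else '.' for x in row))
E
```

```text
handle ((285.3735656738281, 263.5233459472656), (6.050693988800049, 23.32948112487793), 3.5763344764709473)
[array([0.408, 0.11 , 0.05 ]), array([0.47 , 0.106, 0.05 ]), array([0.469, 0.089, 0.05 ]), array([0.406, 0.094, 0.05 ])] [0.4382 0.0997 0.05  ]
knob ((351.0, 262.0), (12.727922439575195, 8.485280990600586), 45.0) [ 0.438 -0.078  0.067] [array([ 0.442, -0.058,  0.067]), array([ 0.458, -0.075,  0.067]), array([ 0.433, -0.098,  0.067]), array([ 0.418, -0.081,  0.067])]
green rail [0.07835391 0.9969256  0.5629793  0.30445856] 85.50604 0.22938922302759038 0.38725060860942023
outline [[0.627, 0.405, 0.006], [0.616, 0.194, 0.006], [0.509, 0.415, 0.006], [0.496, 0.203, 0.006]] [0.56182486 0.30420948 0.006     ]
tab ((468.5882873535156, 261.35296630859375), (3.8805696964263916, 11.156637191772461), 75.96376037597656) [ 0.432 -0.341  0.213] [[0.434, -0.328, 0.213], [0.439, -0.353, 0.213], [0.431, -0.355, 0.213], [0.425, -0.329, 0.213]]
tab ((435.0, 259.5), (3.0, 10.0), 90.0) [ 0.438 -0.264  0.213] [[0.442, -0.253, 0.213], [0.441, -0.276, 0.213], [0.434, -0.276, 0.213], [0.435, -0.253, 0.
[... 3729 characters left out ...]
..............................................................................................
....................................................................................................
....................................................................................................
....................................................................................................
....................................................................................................
....................................................................................................
....................................................................................................
```

```bash
python3 - <<'E'
from h import *
go((.438,.0995,.12),86.2)
E
```

```text
shift [-1.393 -1.166  0.445] turn [-0.   -0.   -0.25] | t 0.4 pos [0.2551 0.5152 0.2312] q [ 0.99  0.28  1.51  0.    1.36 -0.12]
```

```bash
python3 -m jog '[{"dx":-0.55,"dy":-0.46,"dz":0.1,"grip":1},{"dx":-0.55,"dy":-0.46,"dz":0.1},{"dx":-0.55,"dy":-0.46,"dz":0.1},{"dx":-0.55,"dy":-0.46,"dz":0.1},{"dx":-0.55,"dy":-0.46,"dz":0.1}]' 40; python3 -m jog '[{"dx":-0.55,"dy":-0.46,"dz":0.1},{"dx":-0.55,"dy":-0.46,"dz":0.1},{"dx":-0.55,"dy":-0.46,"dz":0.1},{"dx":-0.55,"dy":-0.46,"dz":0.1},{"dx":-0.55,"dy":-0.46,"dz":0.1}]'; python3 -m jog '[{"dx":-0.293,"dy":-0.246,"dz":0.245,"az":-0.25},{"dx":-0.293,"dy":-0.246,"dz":0.245,"az":-0.25},{"dx":-0.293,"dy":-0.246,"dz":0.245,"az":-0.25},{"dx":-0.293,"dy":-0.246,"dz":0.245,"az":-0.25},{"dx":-0.293,"dy":-0.246,"dz":0.245,"az":-0.25}]'; python3 - <<'E'
from h import *
d=snap('top','t1.png');go((.438,.0995,.023),86.2)
a=d['img'][130:300,140:400,::-1];cv2.imwrite('pics/t1z.png',cv2.resize(a,None,fx=3,fy=3,interpolation=cv2.INTER_CUBIC))
E
```

```text
shift [-1.393 -1.166  0.833] turn [-0.    -0.    -0.251] | t 0.5 pos [0.2552 0.5153 0.2313] q [ 0.99  0.28  1.5   0.    1.36 -0.12]schema error: expected keys dx, dy, dz, ax, ay, az, grip
schema error: expected keys dx, dy, dz, ax, ay, az, grip
schema error: expected keys dx, dy, dz, ax, ay, az, grip
```

View pics/t1z.png

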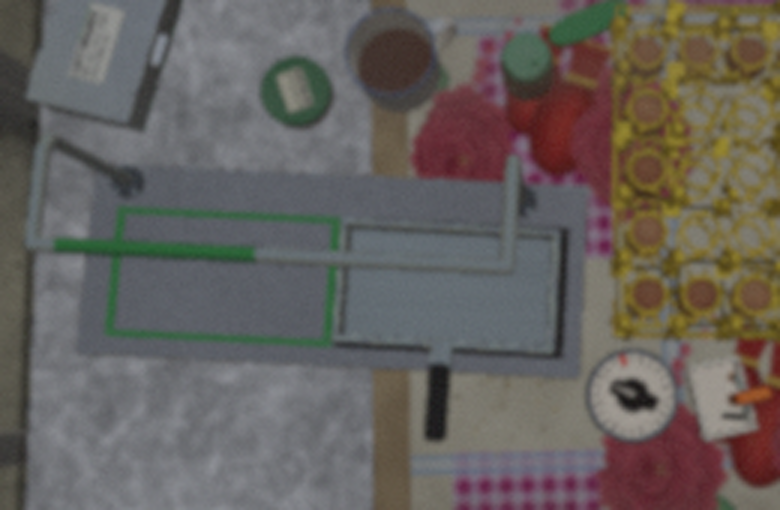

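The arm has not moved, because every row needs all seven keys. The crop shows the pan in its black outline, with its handle at (437,402) in the crop.

```bash
python3 -m jog '[{"dx":-0.55,"dy":-0.46,"dz":0.1,"ax":0,"ay":0,"az":0,"grip":1},{"dx":-0.55,"dy":-0.46,"dz":0.1,"ax":0,"ay":0,"az":0,"grip":1},{"dx":-0.55,"dy":-0.46,"dz":0.1,"ax":0,"ay":0,"az":0,"grip":1},{"dx":-0.55,"dy":-0.46,"dz":0.1,"ax":0,"ay":0,"az":0,"grip":1},{"dx":-0.55,"dy":-0.46,"dz":0.1,"ax":0,"ay":0,"az":0,"grip":1}]' 40
python3 -m jog '[{"dx":-0.55,"dy":-0.46,"dz":0.1,"ax":0,"ay":0,"az":0,"grip":1},{"dx":-0.55,"dy":-0.46,"dz":0.1,"ax":0,"ay":0,"az":0,"grip":1},{"dx":-0.55,"dy":-0.46,"dz":0.1,"ax":0,"ay":0,"az":0,"grip":1},{"dx":-0.55,"dy":-0.46,"dz":0.1,"ax":0,"ay":0,"az":0,"grip":1},{"dx":-0.55,"dy":-0.46,"dz":0.1,"ax":0,"ay":0,"az":0,"grip":1}]'
python3 -m jog '[{"dx":-0.293,"dy":-0.246,"dz":0.245,"ax":0,"ay":0,"az":-0.25,"grip":1},{"dx":-0.293,"dy":-0.246,"dz":0.245,"ax":0,"ay":0,"az":-0.25,"grip":1},{"dx":-0.293,"dy":-0.246,"dz":0.245,"ax":0,"ay":0,"az":-0.25,"grip":1},{"dx":-0.293,"dy":-0.246,"dz":0.245,"ax":0,"ay":0,"az":-0.25,"grip":1},{"dx":-0.293,"dy":-0.246,"dz":0.245,"ax":0,"ay":0,"az":-0.25,"grip":1}]'
python3 - <<'E'
from h import *
go((.438,.0995,.023),86.2)
E
```

```text
clock: 0.87
position: [0.3279, 0.3465, 0.2056]
ee_rot: [0.0, 0.229, 0.973, -0.002]
contact_force: [-1.2, 0.6, 0.7]
width: 0.0852
gripper_force: 0.0
clock: 1.28
position: [0.4008, 0.1828, 0.1809]
ee_rot: [0.001, 0.229, 0.973, -0.001]
contact_force: [-0.2, -0.0, -0.4]
width: 0.0854
gripper_force: 0.0
clock: 1.7
position: [0.4378, 0.0979, 0.1189]
ee_rot: [-0.001, 0.035, 0.999, -0.0]
contact_force: [-0.3, 0.7, -0.1]
width: 0.0852
gripper_force: 0.0
shift [-0.001  0.007  0.384] turn [-0.    -0.002 -0.002] | t 1.7 pos [0.4378 0.0979 0.1189] q [ 0.06  0.19  1.94 -0.    1.02 -1.44]
```

```bash
python3 -m jog '[{"dx":0,"dy":0.007,"dz":0.384,"ax":0,"ay":0,"az":0,"grip":1},{"dx":0,"dy":0.007,"dz":0.384,"ax":0,"ay":0,"az":0,"grip":1},{"dx":0,"dy":0.007,"dz":0.384,"ax":0,"ay":0,"az":0,"grip":1},{"dx":0,"dy":0.007,"dz":0.384,"ax":0,"ay":0,"az":0,"grip":1},{"dx":0,"dy":0.007,"dz":0.384,"ax":0,"ay":0,"az":0,"grip":-1}]' 40
python3 -m jog '[{"dx":0,"dy":0,"dz":0,"ax":0,"ay":0,"az":0,"grip":-1},{"dx":0,"dy":0,"dz":0,"ax":0,"ay":0,"az":0,"grip":-1},{"dx":0,"dy":0,"dz":0,"ax":0,"ay":0,"az":0,"grip":-1},{"dx":0,"dy":0,"dz":0,"ax":0,"ay":0,"az":0,"grip":-1},{"dx":0,"dy":0,"dz":0,"ax":0,"ay":0,"az":0,"grip":-1}]'
python3 -m jog '[{"dx":0,"dy":0,"dz":0,"ax":0,"ay":0,"az":0,"grip":-1},{"dx":0,"dy":0,"dz":0,"ax":0,"ay":0,"az":0,"grip":-1},{"dx":0,"dy":0,"dz":0,"ax":0,"ay":0,"az":0,"grip":-1},{"dx":0,"dy":0,"dz":0,"ax":0,"ay":0,"az":0,"grip":-1},{"dx":0,"dy":0,"dz":0,"ax":0,"ay":0,"az":0,"grip":-1}]'
python3 - <<'E'
from h import *
go((.4522,.3115,.023),86.2)
d=snap('top','t2.png')
E
```

```text
clock: 2.12
position: [0.4381, 0.102, 0.0242]
ee_rot: [-0.0, 0.034, 0.999, 0.0]
contact_force: [0.6, 0.2, -0.3]
width: 0.0753
gripper_force: 0.0
clock: 2.53
position: [0.4387, 0.1012, 0.0251]
ee_rot: [0.001, 0.034, 0.999, -0.0]
contact_force: [-0.3, -1.8, 6.6]
width: 0.0194
gripper_force: 39.7
clock: 2.95
position: [0.4387, 0.1011, 0.0251]
ee_rot: [0.001, 0.034, 0.999, 0.0]
contact_force: [-1.1, -0.9, 6.9]
width: 0.0195
gripper_force: 39.6
shift [0.003 0.843 0.009] turn [ 0.     0.001 -0.001] | t 3.0 pos [0.4387 0.1011 0.0251] q [ 0.07  0.32  2.06 -0.    0.76 -1.43]
```

```bash
python3 -m jog '[{"dx":0,"dy":0.08,"dz":0,"ax":0,"ay":0,"az":0,"grip":-1},{"dx":0,"dy":0.16,"dz":0,"ax":0,"ay":0,"az":0,"grip":-1},{"dx":0,"dy":0.24,"dz":0,"ax":0,"ay":0,"az":0,"grip":-1},{"dx":0,"dy":0.32,"dz":0,"ax":0,"ay":0,"az":0,"grip":-1},{"dx":0,"dy":0.4,"dz":0,"ax":0,"ay":0,"az":0,"grip":-1}]'
python3 -m jog '[{"dx":0,"dy":0.08,"dz":0,"ax":0,"ay":0,"az":0,"grip":-1},{"dx":0,"dy":0.16,"dz":0,"ax":0,"ay":0,"az":0,"grip":-1},{"dx":0,"dy":0.24,"dz":0,"ax":0,"ay":0,"az":0,"grip":-1},{"dx":0,"dy":0.32,"dz":0,"ax":0,"ay":0,"az":0,"grip":-1},{"dx":0.003,"dy":0.4,"dz":0,"ax":0,"ay":0,"az":0,"grip":-1}]'
python3 -m jog '[{"dx":0,"dy":0.02,"dz":0,"ax":0,"ay":0,"az":0,"grip":-1},{"dx":0,"dy":0.043,"dz":0,"ax":0,"ay":0,"az":0,"grip":-1},{"dx":0,"dy":0.043,"dz":0,"ax":0,"ay":0,"az":0,"grip":-1}]'
python3 - <<'E'
from h import *
go((.4522,.3115,.023),86.2)
d=snap('top','t3.png');s=snap('side')
a=d['img'][130:300,140:400,::-1];cv2.imwrite('pics/t3z.png',cv2.resize(a,None,fx=3,fy=3,interpolation=cv2.INTER_CUBIC))
E
```

```text
clock: 3.42
position: [0.4452, 0.2004, 0.025]
ee_rot: [0.001, 0.034, 0.999, -0.001]
contact_force: [-0.4, -6.6, 7.0]
width: 0.0192
gripper_force: 40.7
clock: 3.83
position: [0.4509, 0.3, 0.025]
ee_rot: [0.0, 0.034, 0.999, -0.001]
contact_force: [-0.1, -6.7, 6.7]
width: 0.0191
gripper_force: 40.8
clock: 4.08
position: [0.4518, 0.3118, 0.0251]
ee_rot: [0.001, 0.033, 0.999, -0.0]
contact_force: [0.0, -1.4, 6.9]
width: 0.019
gripper_force: 40.7
shift [-0.002 -0.001  0.008] turn [-0.     0.001 -0.   ] | t 4.1 pos [0.4518 0.3118 0.0251] q [ 0.48  0.43  1.85 -0.    0.86 -1.03]
```

View pics/t3z.png

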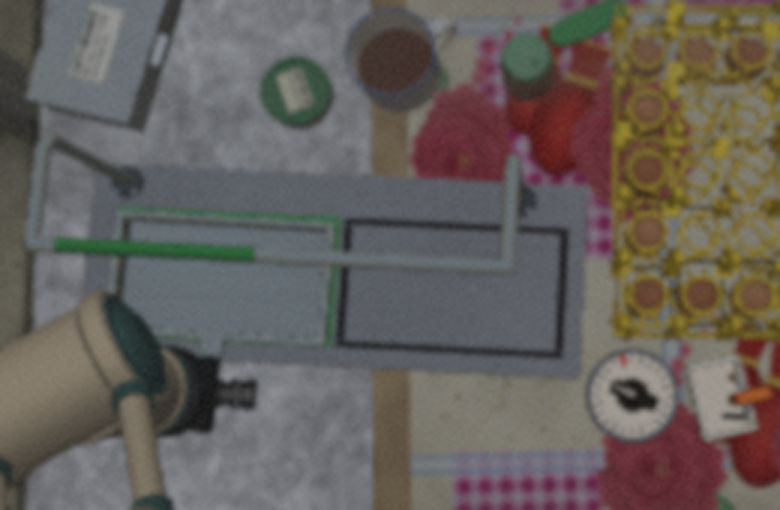

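```bash
python3 -m jog '[{"dx":0,"dy":0,"dz":0,"ax":0,"ay":0,"az":0,"grip":0.3},{"dx":0,"dy":0,"dz":0,"ax":0,"ay":0,"az":0,"grip":0.3},{"dx":0,"dy":0,"dz":0,"ax":0,"ay":0,"az":0,"grip":0.3},{"dx":0,"dy":0,"dz":0,"ax":0,"ay":0,"az":0,"grip":0.3},{"dx":0,"dy":0,"dz":-0.1,"ax":0,"ay":0,"az":0,"grip":0.3}]'
python3 -m jog '[{"dx":0.15,"dy":0,"dz":-0.8,"ax":0,"ay":0,"az":0,"grip":1},{"dx":0.15,"dy":0,"dz":-0.8,"ax":0,"ay":0,"az":0,"grip":1},{"dx":0.15,"dy":0,"dz":-0.8,"ax":0,"ay":0,"az":0,"grip":1},{"dx":0.15,"dy":0,"dz":-0.8,"ax":0,"ay":0,"az":0,"grip":1},{"dx":0.15,"dy":0,"dz":-0.8,"ax":0,"ay":0,"az":0,"grip":1}]'
python3 - <<'E'
from h import *
s=snap('side');d=snap('top')
p1=onz(d,(391.2,261.3),.19);print(p1,tri(d,(391.2,261.3),s,(278.9,218.6)))
p2=onz(d,(434.6,259.6),.19);p3=onz(d,(468.2,261.7),.19);print(p2,p3)
for p in(p1,p2,p3): print(proj(s,p))
go((p1[0],p1[1],.31),10)
E
```

```text
clock: 4.6
position: [0.4482, 0.3099, 0.0454]
ee_rot: [-0.004, 0.034, 0.999, -0.002]
contact_force: [-0.2, 0.4, 0.2]
width: 0.0553
gripper_force: 0.0
clock: 5.02
position: [0.4135, 0.3141, 0.2517]
ee_rot: [0.001, 0.034, 0.999, 0.001]
contact_force: [0.7, 0.3, -1.5]
width: 0.0856
gripper_force: 0.0
[ 0.43647587 -0.16621559  0.19      ] (array([ 0.4351543 , -0.16550853,  0.19369089]), np.float64(0.002621286557574146))
[ 0.4380819  -0.26920324  0.19      ] [ 0.43136979 -0.34786706  0.19      ]
[280.02555689 219.82044548]
[287.31464398 239.249006  ]
[290.41913757 257.34798595]
shift [-0.211 -1.918 -0.229] turn [0.009 0.003 0.847] | t 5.1 pos [0.4162 0.3161 0.2559] q [ 0.52  0.18  1.58  0.    1.37 -0.99]
```

```bash
python3 -m jog '[{"dx":-0.1,"dy":-0.8,"dz":-0.2,"ax":0,"ay":0,"az":0,"grip":1},{"dx":-0.1,"dy":-0.8,"dz":-0.2,"ax":0,"ay":0,"az":0,"grip":1},{"dx":-0.1,"dy":-0.8,"dz":-0.2,"ax":0,"ay":0,"az":0,"grip":1},{"dx":-0.1,"dy":-0.8,"dz":-0.2,"ax":0,"ay":0,"az":0,"grip":1},{"dx":-0.1,"dy":-0.8,"dz":-0.2,"ax":0,"ay":0,"az":0,"grip":1}]'
python3 -m jog '[{"dx":-0.1,"dy":-0.8,"dz":0,"ax":0,"ay":0,"az":0.35,"grip":1},{"dx":-0.1,"dy":-0.8,"dz":0,"ax":0,"ay":0,"az":0.35,"grip":1},{"dx":-0.1,"dy":-0.8,"dz":0,"ax":0,"ay":0,"az":0.35,"grip":1},{"dx":-0.1,"dy":-0.8,"dz":0,"ax":0,"ay":0,"az":0.35,"grip":1},{"dx":-0.1,"dy":-0.8,"dz":0,"ax":0,"ay":0,"az":0.35,"grip":1}]'
python3 -m jog '[{"dx":0,"dy":0,"dz":0,"ax":0,"ay":0,"az":0.35,"grip":1},{"dx":0,"dy":0,"dz":0,"ax":0,"ay":0,"az":0.35,"grip":1},{"dx":0,"dy":0,"dz":0,"ax":0,"ay":0,"az":0.35,"grip":1},{"dx":0,"dy":0,"dz":0,"ax":0,"ay":0,"az":0.35,"grip":1},{"dx":0,"dy":0,"dz":0,"ax":0,"ay":0,"az":0.35,"grip":1}]'
python3 - <<'E'
from h import *
go((.4355,-.1655,.28),10)
d=snap('top','t4.png')
a=d['img'][140:300,140:490,::-1];cv2.imwrite('pics/t4z.png',cv2.resize(a,None,fx=2.28,fy=2.28,interpolation=cv2.INTER_CUBIC))
E
```

```text
clock: 5.53
position: [0.4249, 0.1112, 0.2987]
ee_rot: [-0.0, 0.033, 0.999, -0.0]
contact_force: [0.0, -0.6, -0.5]
width: 0.0854
gripper_force: 0.0
clock: 5.95
position: [0.4365, -0.091, 0.2983]
ee_rot: [-0.0, 0.307, 0.952, -0.0]
contact_force: [0.6, 0.2, -0.4]
width: 0.0854
gripper_force: 0.0
clock: 6.37
position: [0.4367, -0.0886, 0.298]
ee_rot: [-0.001, 0.553, 0.833, -0.0]
contact_force: [1.3, -0.3, -0.4]
width: 0.0852
gripper_force: 0.0
shift [-0.282 -0.124  0.072] turn [-0.001 -0.001  0.143] | t 6.4 pos [ 0.4367 -0.0886  0.298 ] q [-0.36  0.04  1.63  0.    1.47 -0.76]
```

View pics/t4z.png

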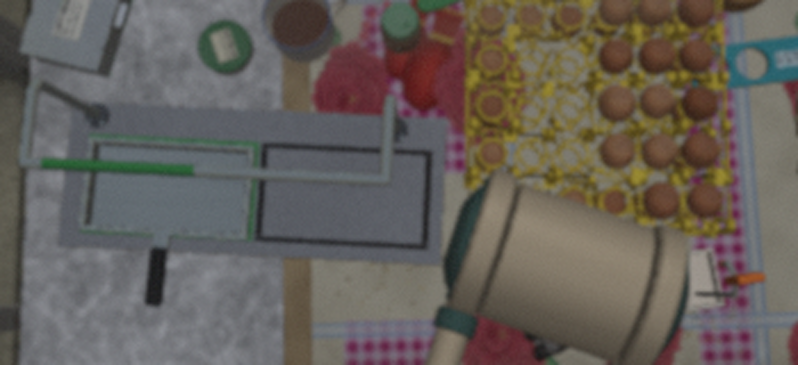

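The pan now sits in the green outline, with its handle at (155,276) in the crop and a little more green showing on the right side. I'll measure its offset and go on to carrier 1.

```bash
python3 -m jog '[{"dx":-0.282,"dy":-0.124,"dz":0.07,"ax":0,"ay":0,"az":0.143,"grip":1},{"dx":-0.282,"dy":-0.124,"dz":0.07,"ax":0,"ay":0,"az":0.143,"grip":1},{"dx":-0.282,"dy":-0.124,"dz":0.07,"ax":0,"ay":0,"az":0.143,"grip":1},{"dx":-0.282,"dy":-0.124,"dz":0.07,"ax":0,"ay":0,"az":0.143,"grip":1},{"dx":-0.282,"dy":-0.124,"dz":0.07,"ax":0,"ay":0,"az":0.143,"grip":1}]'
python3 - <<'E'
from h import *
d=snap('top','t5.png')
for c in comp(d,(0,0,0),(180,255,55),(195,220,245,285)):
    r=cv2.minAreaRect(c);b=cv2.boxPoints(r);print('handle',r,[onz(d,p,.05).round(3).tolist() for p in b],onz(d,r[0],.05).round(4))
a=d['img'][190:285,165:265,::-1];cv2.imwrite('pics/pan.png',cv2.resize(a,None,fx=6,fy=6,interpolation=cv2.INTER_CUBIC))
go((.4355,-.1655,.176),10)
E
```

```text
clock: 6.83
position: [0.436, -0.165, 0.2809]
ee_rot: [-0.001, 0.641, 0.768, 0.0]
contact_force: [0.0, 1.0, 0.2]
width: 0.0856
gripper_force: 0.0
handle ((208.00608825683594, 260.94512939453125), (6.184166431427002, 24.184507369995117), 6.34019136428833) [[0.42, 0.322, 0.05], [0.484, 0.316, 0.05], [0.482, 0.299, 0.05], [0.417, 0.305, 0.05]] [0.4507 0.3107 0.05  ]
shift [-0.004 -0.003  0.421] turn [-0.    -0.001  0.004] | t 6.9 pos [ 0.4361 -0.1646  0.2813] q [-0.51  0.08  1.63  0.    1.43 -0.69]
```

View pics/pan.png

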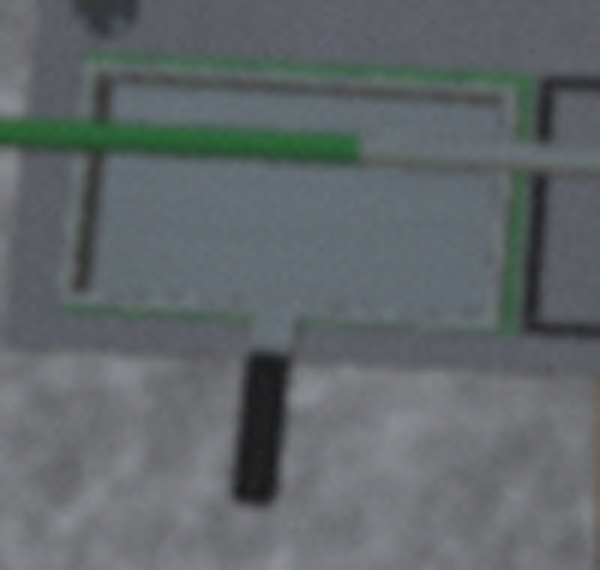

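The crop shows the pan inside the outline and parallel to it within about 1°, with thin green margins on all visible sides. Offset check together with the descent onto tab 1.

```bash
python3 -m jog '[{"dx":-0.003,"dy":-0.003,"dz":0.1,"ax":0,"ay":0,"az":0,"grip":1},{"dx":-0.003,"dy":-0.003,"dz":0.2,"ax":0,"ay":0,"az":0,"grip":1},{"dx":-0.003,"dy":-0.003,"dz":0.3,"ax":0,"ay":0,"az":0,"grip":1},{"dx":-0.003,"dy":-0.003,"dz":0.42,"ax":0,"ay":0,"az":0,"grip":1},{"dx":-0.003,"dy":-0.003,"dz":0.42,"ax":0,"ay":0,"az":0,"grip":1}]' 30
python3 -m jog '[{"dx":0,"dy":0,"dz":0,"ax":0,"ay":0,"az":0,"grip":-1},{"dx":0,"dy":0,"dz":0,"ax":0,"ay":0,"az":0,"grip":-1},{"dx":0,"dy":0,"dz":0,"ax":0,"ay":0,"az":0,"grip":-1},{"dx":0,"dy":0,"dz":0,"ax":0,"ay":0,"az":0,"grip":-1},{"dx":0,"dy":0,"dz":0,"ax":0,"ay":0,"az":0,"grip":-1}]'
python3 -m jog '[{"dx":0,"dy":0,"dz":0,"ax":0,"ay":0,"az":0,"grip":-1},{"dx":0,"dy":0,"dz":0,"ax":0,"ay":0,"az":0,"grip":-1},{"dx":0,"dy":0,"dz":0,"ax":0,"ay":0,"az":0,"grip":-1}]'
python3 - <<'E'
from h import *
d=snap('top');s=snap('side','s6.png')
r=np.mean([onz(d,p,.034) for p in((179.7,201.3),(251.3,204.7),(175.8,240),(247.8,245))],0)
o=np.mean([onz(d,p,.006) for p in((179.7,199.2),(253.8,202.5),(175,241.7),(250.8,245.5))],0);print(r,o)
a=s['img'][130:330,220:420,::-1];cv2.imwrite('pics/s6z.png',cv2.resize(a,None,fx=3,fy=3,interpolation=cv2.INTER_CUBIC))
# rail line along full length
h=cv2.cvtColor(d['img'],cv2.COLOR_RGB2HSV);m=cv2.inRange(h,(60,80,50),(90,255,255))
for u in (165,185,205,220):
    v=np.nonzero(m[205:222,u])[0]+205;print(u,onz(d,(u,v.mean()),.212).round(4),len(v))
print([onz(d,p,.212).round(4) for p in ((226,214.3),(300,217))])
go((.4355,-.1655,.176),10)
E
```

```text
clock: 7.3
position: [0.4322, -0.163, 0.1722]
ee_rot: [-0.005, 0.64, 0.768, -0.001]
contact_force: [-0.9, 0.6, -0.8]
width: 0.0853
gripper_force: 0.0
clock: 7.72
position: [0.4365, -0.1666, 0.1779]
ee_rot: [0.001, 0.641, 0.768, 0.0]
contact_force: [1.1, -0.1, -0.6]
width: 0.0253
gripper_force: 0.0
clock: 7.97
position: [0.4363, -0.1665, 0.1774]
ee_rot: [0.001, 0.641, 0.768, 0.0]
contact_force: [0.5, 0.7, 5.6]
width: 0.0093
gripper_force: 31.0
[0.55697188 0.30107225 0.034     ] [0.56145121 0.30508909 0.006     ]
165 [0.5678 0.3708 0.212 ] 4
185 [0.5641 0.3229 0.212 ] 4
205 [0.5604 0.2751 0.212 ] 4
220 [0.5582 0.2392 0.212 ] 5
[array([0.5571, 0.2249, 0.212 ]), array([0.5459, 0.0482, 0.212 ])]
shift [ 0.005 -0.002  0.006] turn [0.001 0.001 0.003] | t 8.1 pos [ 0.4363 -0.1666  0.1774] q [-0.51  0.15  1.81  0.    1.18 -0.69]
```

View pics/s6z.png

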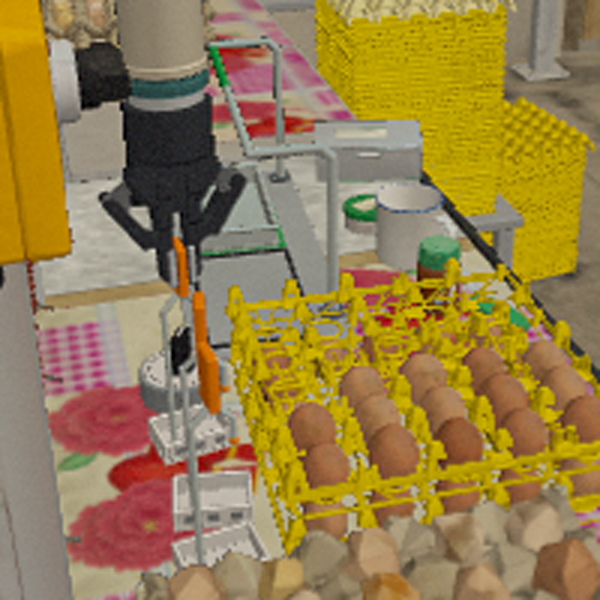

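Carrier 1's tab is pinched (width 9.3 mm), and the side crop shows the fingers on the tab at (180,265). Next I lift it, turn it to the stand's yaw and go in front of the bare rail.

```bash
python3 -m jog '[{"dx":0,"dy":0,"dz":-0.1,"ax":0,"ay":0,"az":0,"grip":-1},{"dx":0,"dy":0,"dz":-0.2,"ax":0,"ay":0,"az":0,"grip":-1},{"dx":0,"dy":0,"dz":-0.3,"ax":0,"ay":0,"az":0,"grip":-1},{"dx":0,"dy":0,"dz":-0.4,"ax":0,"ay":0,"az":0,"grip":-1},{"dx":0,"dy":0,"dz":-0.48,"ax":0,"ay":0,"az":0,"grip":-1}]'
python3 - <<'E'
from h import *
d=snap('top');s=snap('side','s7.png')
print(tri(d,(226,214.3),s,(296.7,159.3)),tri(d,(312,217),s,(302.7,180)))
go((.460,.125,.287),-3.9)
E
```

```text
clock: 8.48
position: [0.4356, -0.1662, 0.2978]
ee_rot: [0.0, 0.641, 0.768, 0.0]
contact_force: [0.3, 0.1, -2.3]
width: 0.0095
gripper_force: 30.1
(array([0.55843558, 0.2244499 , 0.21299936]), np.float64(0.0029516202856902413)) (array([0.54164456, 0.01989261, 0.21736618]), np.float64(0.005732737033989134))
shift [1.134 0.298 0.046] turn [0.003 0.002 0.158] | t 8.6 pos [ 0.4372 -0.1671  0.2993] q [-0.51  0.08  1.59  0.    1.47 -0.69]
```

```bash
python3 -m jog '[{"dx":0.12,"dy":0.03,"dz":0,"ax":0,"ay":0,"az":0,"grip":-1},{"dx":0.24,"dy":0.06,"dz":0,"ax":0,"ay":0,"az":0,"grip":-1},{"dx":0.36,"dy":0.09,"dz":0,"ax":0,"ay":0,"az":0,"grip":-1},{"dx":0.48,"dy":0.12,"dz":0.02,"ax":0,"ay":0,"az":0,"grip":-1},{"dx":0.6,"dy":0.15,"dz":0.02,"ax":0,"ay":0,"az":0,"grip":-1}]'
python3 -m jog '[{"dx":0.12,"dy":0.03,"dz":0,"ax":0,"ay":0,"az":0.03,"grip":-1},{"dx":0.24,"dy":0.06,"dz":0,"ax":0,"ay":0,"az":0.06,"grip":-1},{"dx":0.36,"dy":0.09,"dz":0,"ax":0,"ay":0,"az":0.1,"grip":-1},{"dx":0.48,"dy":0.12,"dz":0.02,"ax":0,"ay":0,"az":0.13,"grip":-1},{"dx":0.534,"dy":0.148,"dz":0.026,"ax":0,"ay":0,"az":0.158,"grip":-1}]'
python3 - <<'E'
from h import *
go((.5502,.125,.287),-3.9)
d=snap('top');s=snap('side')
a=s['img'][100:280,200:400,::-1];a=cv2.resize(a,None,fx=2,fy=2,interpolation=cv2.INTER_CUBIC)
b=d['img'][150:330,180:380,::-1];b=cv2.resize(b,None,fx=2,fy=2,interpolation=cv2.INTER_CUBIC)
cv2.imwrite('pics/c7.png',np.hstack([a,b]))
E
```

```text
clock: 9.0
position: [0.4442, -0.0104, 0.2888]
ee_rot: [-0.002, 0.641, 0.767, -0.001]
contact_force: [-0.3, 0.3, -2.1]
width: 0.0097
gripper_force: 30.0
clock: 9.42
position: [0.4564, 0.1293, 0.2825]
ee_rot: [-0.002, 0.731, 0.682, -0.001]
contact_force: [0.2, -0.1, -2.3]
width: 0.0097
gripper_force: 30.0
shift [ 0.009  0.375 -0.02 ] turn [-0.003 -0.001 -0.   ] | t 9.4 pos [0.4564 0.1293 0.2825] q [0.13 0.1  1.61 0.   1.44 0.2 ]
```

View pics/c7.png

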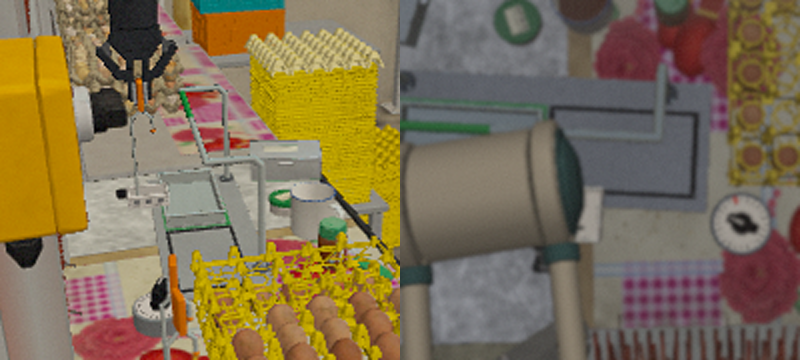

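The side half of the picture shows carrier 1 held in front of the bare rail at (150,150), upright and with its open side toward the rail. I'll move it in over the rail and then down.

```bash
python3 -m jog '[{"dx":0,"dy":0.08,"dz":-0.02,"ax":0,"ay":0,"az":0,"grip":-1},{"dx":0,"dy":0.16,"dz":-0.02,"ax":0,"ay":0,"az":0,"grip":-1},{"dx":0.005,"dy":0.24,"dz":-0.02,"ax":0,"ay":0,"az":0,"grip":-1},{"dx":0.009,"dy":0.31,"dz":-0.02,"ax":0,"ay":0,"az":0,"grip":-1},{"dx":0.009,"dy":0.375,"dz":-0.02,"ax":0,"ay":0,"az":0,"grip":-1}]'
python3 -m jog '[{"dx":0,"dy":0,"dz":0,"ax":0,"ay":0,"az":0,"grip":-1},{"dx":0,"dy":0,"dz":0,"ax":0,"ay":0,"az":0,"grip":-1}]'
python3 - <<'E'
from h import *
go((.5502,.125,.2344),-3.9)
E
```

```text
clock: 9.93
position: [0.5524, 0.1205, 0.2884]
ee_rot: [-0.001, 0.731, 0.682, -0.001]
contact_force: [-0.1, 0.5, -1.8]
width: 0.0097
gripper_force: 30.0
clock: 10.1
position: [0.5515, 0.1207, 0.2883]
ee_rot: [-0.001, 0.731, 0.682, -0.002]
contact_force: [-0.2, -0.1, -2.3]
width: 0.0096
gripper_force: 30.0
shift [ 0.017 -0.006  0.215] turn [-0.002  0.001 -0.001] | t 10.1 pos [0.5515 0.1207 0.2883] q [ 0.09  0.24  1.42 -0.    1.49  0.16]
```

```bash
python3 -m jog '[{"dx":0,"dy":-0.006,"dz":0.04,"ax":0,"ay":0,"az":0,"grip":-1},{"dx":0,"dy":-0.006,"dz":0.08,"ax":0,"ay":0,"az":0,"grip":-1},{"dx":0,"dy":-0.006,"dz":0.12,"ax":0,"ay":0,"az":0,"grip":-1},{"dx":0,"dy":-0.006,"dz":0.16,"ax":0,"ay":0,"az":0,"grip":-1},{"dx":0,"dy":-0.006,"dz":0.18,"ax":0,"ay":0,"az":0,"grip":-1}]'
python3 -m jog '[{"dx":0,"dy":0,"dz":0.01,"ax":0,"ay":0,"az":0,"grip":-1},{"dx":0,"dy":0,"dz":0.02,"ax":0,"ay":0,"az":0,"grip":-1},{"dx":0,"dy":0,"dz":0.02,"ax":0,"ay":0,"az":0,"grip":-1}]'
python3 - <<'E'
from h import *
go((.5502,.125,.2344),-3.9)
E
```

```text
clock: 10.52
position: [0.549, 0.1219, 0.2429]
ee_rot: [-0.001, 0.731, 0.683, -0.001]
contact_force: [0.4, -0.8, -2.3]
width: 0.0093
gripper_force: 30.0
clock: 10.77
position: [0.5505, 0.122, 0.2397]
ee_rot: [-0.0, 0.731, 0.682, -0.0]
contact_force: [0.1, -0.2, -1.5]
width: 0.0097
gripper_force: 30.0
shift [ 0.012 -0.002  0.021] turn [-0. -0. -0.] | t 10.8 pos [0.5505 0.122  0.2397] q [0.09 0.25 1.51 0.   1.37 0.16]
```

```bash
python3 -m jog '[{"dx":0,"dy":0,"dz":0.01,"ax":0,"ay":0,"az":0,"grip":-1},{"dx":0,"dy":0,"dz":0.018,"ax":0,"ay":0,"az":0,"grip":-1},{"dx":0,"dy":0,"dz":0.018,"ax":0,"ay":0,"az":0,"grip":-1}]'
python3 -m jog '[{"dx":0,"dy":0,"dz":0.006,"ax":0,"ay":0,"az":0,"grip":-1},{"dx":0,"dy":0,"dz":0.006,"ax":0,"ay":0,"az":0,"grip":-1},{"dx":0,"dy":0,"dz":0.006,"ax":0,"ay":0,"az":0,"grip":-1}]'
```

```text
clock: 11.02
position: [0.5502, 0.1221, 0.2357]
ee_rot: [-0.0, 0.731, 0.682, -0.0]
contact_force: [-1.7, 0.2, -1.1]
width: 0.0096
gripper_force: 30.1
clock: 11.27
position: [0.5503, 0.1221, 0.2352]
ee_rot: [0.0, 0.731, 0.682, 0.0]
contact_force: [-2.3, 0.1, 5.0]
width: 0.01
gripper_force: 31.0
```

```bash
python3 - <<'E'
from h import *
go((.5658,.363,.2356),-3.9)
E
python3 -m jog '[{"dx":0.08,"dy":-0.003,"dz":-0.003,"ax":0,"ay":0,"az":0,"grip":-1},{"dx":0.16,"dy":-0.003,"dz":-0.003,"ax":0,"ay":0,"az":0,"grip":-1},{"dx":0.24,"dy":-0.003,"dz":-0.003,"ax":0,"ay":0,"az":0,"grip":-1},{"dx":0.32,"dy":-0.003,"dz":-0.003,"ax":0,"ay":0,"az":0,"grip":-1},{"dx":0.4,"dy":-0.003,"dz":-0.003,"ax":0,"ay":0,"az":0,"grip":-1}]'
python3 - <<'E'
from h import *
go((.5658,.363,.2356),-3.9);print(st()['contact_force'])
E
```

```text
shift [ 0.966 -0.004 -0.001] turn [ 0. -0. -0.] | t 11.3 pos [0.5503 0.1221 0.2352] q [0.09 0.26 1.52 0.   1.36 0.16]
clock: 11.68
position: [0.5566, 0.2223, 0.2346]
ee_rot: [0.0, 0.731, 0.682, -0.0]
contact_force: [-0.0, 0.2, -1.2]
width: 0.0098
gripper_force: 30.1
shift [ 0.564 -0.002 -0.004] turn [-0.     0.    -0.001] | t 11.7 pos [0.5566 0.2223 0.2346] q [ 0.26  0.31  1.45 -0.    1.39  0.33]
[-0.02267463  0.23530743 -1.24138771]
```

```bash
python3 -m jog '[{"dx":0.08,"dy":0,"dz":0,"ax":0,"ay":0,"az":0,"grip":-1},{"dx":0.16,"dy":0,"dz":0,"ax":0,"ay":0,"az":0,"grip":-1},{"dx":0.24,"dy":0,"dz":0,"ax":0,"ay":0,"az":0,"grip":-1},{"dx":0.32,"dy":0,"dz":0,"ax":0,"ay":0,"az":0,"grip":-1},{"dx":0.4,"dy":0,"dz":0,"ax":0,"ay":0,"az":0,"grip":-1}]'
python3 -m jog '[{"dx":0.08,"dy":0,"dz":0,"ax":0,"ay":0,"az":0,"grip":-1},{"dx":0.16,"dy":0,"dz":0,"ax":0,"ay":0,"az":0,"grip":-1},{"dx":0.16,"dy":0,"dz":0,"ax":0,"ay":0,"az":0,"grip":-1},{"dx":0.16,"dy":0,"dz":0.005,"ax":0,"ay":0,"az":0,"grip":-1},{"dx":0.16,"dy":0,"dz":0.005,"ax":0,"ay":0,"az":0,"grip":-1}]'
python3 - <<'E'
from h import *
go((.5658,.363,.2356),-3.9);print(st()['contact_force'])
E
```

```text
clock: 12.1
position: [0.5638, 0.3225, 0.2344]
ee_rot: [0.0, 0.731, 0.682, 0.0]
contact_force: [0.3, -0.2, -1.3]
width: 0.0096
gripper_force: 30.0
clock: 12.52
position: [0.5666, 0.3621, 0.2339]
ee_rot: [-0.0, 0.731, 0.683, 0.001]
contact_force: [0.2, 1.5, -0.4]
width: 0.0098
gripper_force: 30.4
shift [ 0.003 -0.003 -0.007] turn [ 0.001 -0.001 -0.   ] | t 12.5 pos [0.5666 0.3621 0.2339] q [0.46 0.42 1.27 0.   1.44 0.53]
[ 0.18555257  1.4919336  -0.38815394]
```

```bash
python3 -m jog '[{"dx":0,"dy":0,"dz":0,"ax":0,"ay":0,"az":0,"grip":-0.3},{"dx":0,"dy":0,"dz":0,"ax":0,"ay":0,"az":0,"grip":-0.3},{"dx":0,"dy":0,"dz":0,"ax":0,"ay":0,"az":0,"grip":0},{"dx":0,"dy":0,"dz":0,"ax":0,"ay":0,"az":0,"grip":0},{"dx":0,"dy":0,"dz":0,"ax":0,"ay":0,"az":0,"grip":0}]'
python3 -m jog '[{"dx":0,"dy":0,"dz":-0.05,"ax":0,"ay":0,"az":0,"grip":0},{"dx":0,"dy":0,"dz":-0.15,"ax":0,"ay":0,"az":0,"grip":0},{"dx":0,"dy":0,"dz":-0.3,"ax":0,"ay":0,"az":0,"grip":0},{"dx":0,"dy":0,"dz":-0.42,"ax":0,"ay":0,"az":0,"grip":0.5},{"dx":0,"dy":0,"dz":-0.42,"ax":0,"ay":0,"az":0,"grip":1}]'
python3 -m jog '[{"dx":-0.15,"dy":-0.1,"dz":0,"ax":0,"ay":0,"az":0,"grip":1},{"dx":-0.3,"dy":-0.2,"dz":0,"ax":0,"ay":0,"az":0,"grip":1},{"dx":-0.45,"dy":-0.3,"dz":0,"ax":0,"ay":0,"az":0,"grip":1},{"dx":-0.6,"dy":-0.4,"dz":0,"ax":0,"ay":0,"az":0,"grip":1},{"dx":-0.75,"dy":-0.45,"dz":0,"ax":0,"ay":0,"az":0,"grip":1}]'
python3 - <<'E'
from h import *
d=snap('top');s=snap('side')
for nm,dd,roi in(('top',d,(150,490,195,275)),('side',s,(260,320,130,290))):
    for c in comp(dd,(6,150,100),(18,255,255),roi):
        r=cv2.minAreaRect(c);print(nm,c.mean(0),r[1:],len(c))
        if nm=='top':print(onz(d,c.mean(0),.19),onz(d,c.mean(0),.25))
a=s['img'][100:290,200:400,::-1];a=cv2.resize(a,None,fx=2,fy=2,interpolation=cv2.INTER_CUBIC)
b=d['img'][150:340,150:350,::-1];b=cv2.resize(b,None,fx=2,fy=2,interpolation=cv2.INTER_CUBIC)
cv2.imwrite('pics/c8.png',np.hstack([a,b]))
go((.438,-.267,.30),-5)
E
```

```text
clock: 12.93
position: [0.5664, 0.3608, 0.2336]
ee_rot: [0.0, 0.731, 0.682, -0.0]
contact_force: [0.2, -0.0, -0.6]
width: 0.043
gripper_force: 0.0
clock: 13.35
position: [0.5685, 0.3623, 0.3464]
ee_rot: [0.002, 0.731, 0.682, 0.006]
contact_force: [0.9, -0.0, 1.6]
width: 0.0653
gripper_force: 0.0
clock: 13.77
position: [0.4435, 0.191, 0.3381]
ee_rot: [-0.0, 0.73, 0.683, -0.0]
contact_force: [1.2, -0.4, 0.5]
width: 0.0856
gripper_force: 0.0
top [468.32 261.68] ((3.3339741230010986, 10.982503890991211), 78.69007110595703) 25
[ 0.43141033 -0.34815215  0.19      ] [ 0.43141081 -0.32826991  0.25      ]
top [434.54545455 259.63636364] ((3.0, 10.0), 90.0) 22
[ 0.4379994  -0.26906863  0.19      ] [ 0.43761287 -0.25383139  0.25      ]
top [401.         256.28571429] ((6.640782833099365, 1.5811388492584229), 18.434947967529297) 14
[ 0.44774879 -0.19012847  0.19      ] [ 0.44678963 -0.17952781  0.25      ]
top [387.8125 249.3125] ((5.366562843322754, 3.5777084827423096), 26.56505012512207) 16
[ 0.46502416 -0.15961587  0.19      ] [ 0.46305032 -0.15080738  0.25      ]
top [402.         245.083333
[... 385 characters left out ...]

side [304.375 287.   ] ((4.0, 1.0), 90.0) 8
side [304.2 280.5] ((5.375871658325195, 0.6324554085731506), 71.56504821777344) 10
side [297.08333333 278.95833333] ((3.395498752593994, 6.790997505187988), 14.03624439239502) 24
side [318.22222222 272.18518519] ((12.0, 3.0), 90.0) 27
side [288.26136364 247.55681818] ((40.39707565307617, 10.117080688476562), 85.91438293457031) 88
side [303.78571429 146.78571429] ((2.0, 6.0), 90.0) 14
side [290.71428571 138.5       ] ((13.134490966796875, 2.487593412399292), 84.2894058227539) 28
side [285.5 131.5] ((1.0, 3.0), 90.0) 8
shift [-1.815  0.115  0.162] turn [-0.001  0.002  0.009] | t 13.9 pos [0.4423 0.1876 0.339 ] q [ 0.26  0.09  1.48 -0.    1.57  0.33]
```

View pics/c8.png

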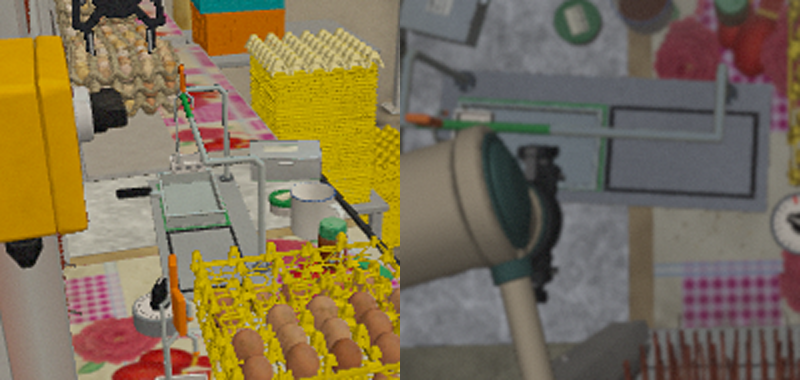

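Carrier 1 hangs on the green stretch (tab at (422,119) in the right half, upright at (183,85) in the left half) and the pan is undisturbed. On to carrier 2.

```bash
python3 -m jog '[{"dx":-0.8,"dy":0.05,"dz":0.05,"ax":0,"ay":0,"az":0,"grip":1},{"dx":-0.8,"dy":0.05,"dz":0.05,"ax":0,"ay":0,"az":0,"grip":1},{"dx":-0.8,"dy":0.05,"dz":0.05,"ax":0,"ay":0,"az":0,"grip":1},{"dx":-0.8,"dy":0.05,"dz":0.05,"ax":0,"ay":0,"az":0,"grip":1},{"dx":-0.8,"dy":0.05,"dz":0.05,"ax":0,"ay":0,"az":0,"grip":1}]'
python3 -m jog '[{"dx":-0.8,"dy":0.05,"dz":0.05,"ax":0,"ay":0,"az":0,"grip":1},{"dx":-0.8,"dy":0.05,"dz":0.05,"ax":0,"ay":0,"az":0,"grip":1},{"dx":-0.8,"dy":0.05,"dz":0.05,"ax":0,"ay":0,"az":0,"grip":1},{"dx":-0.8,"dy":0.05,"dz":0.05,"ax":0,"ay":0,"az":0,"grip":1},{"dx":-0.8,"dy":0.05,"dz":0.05,"ax":0,"ay":0,"az":0,"grip":1}]'
python3 -m jog '[{"dx":-0.215,"dy":0.015,"dz":0.06,"ax":0,"ay":0,"az":0,"grip":1},{"dx":-0.215,"dy":0.015,"dz":0.06,"ax":0,"ay":0,"az":0,"grip":1},{"dx":-0.215,"dy":0.015,"dz":0.06,"ax":0,"ay":0,"az":0,"grip":1},{"dx":-0.215,"dy":0.015,"dz":0.06,"ax":0,"ay":0,"az":0,"grip":1}]'
python3 - <<'E'
from h import *
go((.437,-.268,.177),-5)
s=snap('side')
for c in comp(s,(6,150,100),(18,255,255),(268,300,190,290)):print(c.mean(0),c.min(0),c.max(0))
print(proj(s,(.437,-.268,.19)),proj(s,(.4305,-.347,.19)))
d=snap('top')
for c in comp(d,(6,150,100),(18,255,255),(140,490,195,270)):print(c.mean(0))
E
```

```text
clock: 14.28
position: [0.4449, -0.0106, 0.3258]
ee_rot: [0.001, 0.731, 0.682, -0.0]
contact_force: [0.4, 0.5, 0.1]
width: 0.0851
gripper_force: 0.0
clock: 14.7
position: [0.4438, -0.2117, 0.3131]
ee_rot: [0.0, 0.731, 0.682, -0.0]
contact_force: [0.9, -0.1, 0.0]
width: 0.0856
gripper_force: 0.0
clock: 15.03
position: [0.4437, -0.2626, 0.2976]
ee_rot: [-0.001, 0.731, 0.682, 0.0]
contact_force: [0.0, 0.5, -0.2]
width: 0.0856
gripper_force: 0.0
shift [-0.024 -0.025  0.483] turn [-0.001 -0.001  0.011] | t 15.0 pos [ 0.4437 -0.2626  0.2976] q [-0.67  0.16  1.5   0.    1.49 -0.6 ]
[296.95833333 278.95833333] [295 276] [299 282]
[288.30337079 247.68539326] [284 227] [296 267]
[286.78925645 239.06618286] [289.96817905 257.19983558]
[434.54545455 259.63636364]
[400.73333333 256.13333333]
[387.95 249.35]
[403.     245.4375]
[158.         209.04545455]
```

```bash
python3 -m jog '[{"dx":-0.024,"dy":-0.025,"dz":0.12,"ax":0,"ay":0,"az":0.01,"grip":1},{"dx":-0.024,"dy":-0.025,"dz":0.24,"ax":0,"ay":0,"az":0.01,"grip":1},{"dx":-0.024,"dy":-0.025,"dz":0.36,"ax":0,"ay":0,"az":0.01,"grip":1},{"dx":-0.024,"dy":-0.025,"dz":0.44,"ax":0,"ay":0,"az":0.01,"grip":1},{"dx":-0.024,"dy":-0.025,"dz":0.483,"ax":0,"ay":0,"az":0.01,"grip":1}]' 30
python3 -m jog '[{"dx":0,"dy":0,"dz":0,"ax":0,"ay":0,"az":0,"grip":-1},{"dx":0,"dy":0,"dz":0,"ax":0,"ay":0,"az":0,"grip":-1},{"dx":0,"dy":0,"dz":0,"ax":0,"ay":0,"az":0,"grip":-1},{"dx":0,"dy":0,"dz":0,"ax":0,"ay":0,"az":0,"grip":-1},{"dx":0,"dy":0,"dz":0,"ax":0,"ay":0,"az":0,"grip":-1}]'
python3 -m jog '[{"dx":0,"dy":0,"dz":0,"ax":0,"ay":0,"az":0,"grip":-1},{"dx":0,"dy":0,"dz":0,"ax":0,"ay":0,"az":0,"grip":-1},{"dx":0,"dy":0,"dz":0,"ax":0,"ay":0,"az":0,"grip":-1}]'
python3 -m jog '[{"dx":0,"dy":0,"dz":-0.1,"ax":0,"ay":0,"az":0,"grip":-1},{"dx":0,"dy":0,"dz":-0.2,"ax":0,"ay":0,"az":0,"grip":-1},{"dx":0,"dy":0,"dz":-0.3,"ax":0,"ay":0,"az":0,"grip":-1},{"dx":0,"dy":0,"dz":-0.4,"ax":0,"ay":0,"az":0,"grip":-1},{"dx":0,"dy":0,"dz":-0.48,"ax":0,"ay":0,"az":0,"grip":-1}]'
python3 - <<'E'
from h import *
go((.460,.125,.288),-3.9)
E
```

```text
clock: 15.55
position: [0.4361, -0.2652, 0.1758]
ee_rot: [-0.002, 0.736, 0.677, 0.0]
contact_force: [0.3, -0.2, -0.2]
width: 0.0855
gripper_force: 0.0
clock: 15.97
position: [0.4378, -0.2684, 0.1791]
ee_rot: [0.001, 0.736, 0.677, 0.0]
contact_force: [-1.2, -0.6, -0.3]
width: 0.0258
gripper_force: 0.0
clock: 16.22
position: [0.4375, -0.2687, 0.1787]
ee_rot: [0.001, 0.736, 0.677, 0.0]
contact_force: [0.7, 0.5, 3.9]
width: 0.0095
gripper_force: 34.1
clock: 16.63
position: [0.4369, -0.2682, 0.2992]
ee_rot: [0.0, 0.736, 0.677, 0.0]
contact_force: [1.0, -0.4, -1.3]
width: 0.0097
gripper_force: 33.2
shift [ 1.575 -0.041  0.045] turn [ 0.     0.    -0.011] | t 16.6 pos [ 0.4369 -0.2682  0.2992] q [-0.69  0.15  1.51  0.    1.49 -0.6 ]
```

```bash
python3 -m jog '[{"dx":0.12,"dy":-0.01,"dz":0,"ax":0,"ay":0,"az":0,"grip":-1},{"dx":0.24,"dy":-0.02,"dz":0,"ax":0,"ay":0,"az":0,"grip":-1},{"dx":0.36,"dy":-0.03,"dz":0,"ax":0,"ay":0,"az":0,"grip":-1},{"dx":0.48,"dy":-0.03,"dz":0,"ax":0,"ay":0,"az":0,"grip":-1},{"dx":0.6,"dy":-0.04,"dz":0.02,"ax":0,"ay":0,"az":0,"grip":-1}]'
python3 -m jog '[{"dx":0.12,"dy":0,"dz":0,"ax":0,"ay":0,"az":0,"grip":-1},{"dx":0.24,"dy":0,"dz":0,"ax":0,"ay":0,"az":0,"grip":-1},{"dx":0.36,"dy":0,"dz":0,"ax":0,"ay":0,"az":0,"grip":-1},{"dx":0.48,"dy":0,"dz":0,"ax":0,"ay":0,"az":0,"grip":-1},{"dx":0.6,"dy":0,"dz":0.02,"ax":0,"ay":0,"az":0,"grip":-1}]'
python3 -m jog '[{"dx":0.12,"dy":0,"dz":0,"ax":0,"ay":0,"az":-0.01,"grip":-1},{"dx":0.24,"dy":0,"dz":0,"ax":0,"ay":0,"az":-0.01,"grip":-1},{"dx":0.34,"dy":0,"dz":0,"ax":0,"ay":0,"az":-0.01,"grip":-1},{"dx":0.375,"dy":0,"dz":0,"ax":0,"ay":0,"az":-0.01,"grip":-1},{"dx":0.375,"dy":0,"dz":0,"ax":0,"ay":0,"az":-0.01,"grip":-1}]'
python3 - <<'E'
from h import *
go((.5502,.123,.2885),-3.9)
E
```

```text
clock: 17.05
position: [0.4399, -0.1168, 0.2931]
ee_rot: [0.0, 0.737, 0.676, 0.0]
contact_force: [-0.3, 0.8, -1.6]
width: 0.0098
gripper_force: 33.2
clock: 17.47
position: [0.4523, 0.033, 0.2881]
ee_rot: [0.0, 0.736, 0.677, 0.0]
contact_force: [1.4, -0.5, -0.7]
width: 0.0097
gripper_force: 33.2
clock: 17.88
position: [0.4598, 0.1267, 0.2872]
ee_rot: [-0.001, 0.73, 0.684, -0.0]
contact_force: [0.7, -0.6, -2.0]
width: 0.0098
gripper_force: 33.2
shift [ 0.009  0.362 -0.006] turn [-0.001 -0.     0.002] | t 17.9 pos [0.4598 0.1267 0.2872] q [0.12 0.1  1.6  0.   1.45 0.19]
```

```bash
python3 -m jog '[{"dx":0,"dy":0.08,"dz":-0.006,"ax":0,"ay":0,"az":0,"grip":-1},{"dx":0,"dy":0.16,"dz":-0.006,"ax":0,"ay":0,"az":0,"grip":-1},{"dx":0.005,"dy":0.24,"dz":-0.006,"ax":0,"ay":0,"az":0,"grip":-1},{"dx":0.009,"dy":0.31,"dz":-0.006,"ax":0,"ay":0,"az":0,"grip":-1},{"dx":0.009,"dy":0.362,"dz":-0.006,"ax":0,"ay":0,"az":0,"grip":-1}]'
python3 -m jog '[{"dx":0,"dy":0,"dz":0,"ax":0,"ay":0,"az":0,"grip":-1},{"dx":0,"dy":0,"dz":0.02,"ax":0,"ay":0,"az":0,"grip":-1},{"dx":0,"dy":0,"dz":0.04,"ax":0,"ay":0,"az":0,"grip":-1},{"dx":0,"dy":0,"dz":0.04,"ax":0,"ay":0,"az":0,"grip":-1}]'
python3 - <<'E'
from h import *
go((.5500,.123,.237),-3.9)
E
```

```text
clock: 18.3
position: [0.5521, 0.1191, 0.2888]
ee_rot: [0.0, 0.732, 0.682, -0.001]
contact_force: [0.6, -0.8, -1.3]
width: 0.0098
gripper_force: 33.2
clock: 18.63
position: [0.5487, 0.1205, 0.2779]
ee_rot: [-0.001, 0.731, 0.682, -0.001]
contact_force: [0.5, -0.9, -2.7]
width: 0.0095
gripper_force: 33.2
shift [0.011 0.005 0.163] turn [-0.002  0.    -0.001] | t 18.6 pos [0.5487 0.1205 0.2779] q [ 0.09  0.24  1.45 -0.    1.46  0.16]
```

```bash
python3 -m jog '[{"dx":0,"dy":0.003,"dz":0.04,"ax":0,"ay":0,"az":0,"grip":-1},{"dx":0,"dy":0.003,"dz":0.08,"ax":0,"ay":0,"az":0,"grip":-1},{"dx":0,"dy":0.003,"dz":0.12,"ax":0,"ay":0,"az":0,"grip":-1},{"dx":0,"dy":0.003,"dz":0.15,"ax":0,"ay":0,"az":0,"grip":-1},{"dx":0,"dy":0.003,"dz":0.163,"ax":0,"ay":0,"az":0,"grip":-1}]'
python3 -m jog '[{"dx":0,"dy":0,"dz":0,"ax":0,"ay":0,"az":0,"grip":-1},{"dx":0,"dy":0,"dz":0.004,"ax":0,"ay":0,"az":0,"grip":-1},{"dx":0,"dy":0,"dz":0.004,"ax":0,"ay":0,"az":0,"grip":-1}]'
python3 - <<'E'
from h import *
# second hook target: ~58 mm short of carrier 1
go((.5622,.304,.236),-3.9)
E
```

```text
clock: 19.05
position: [0.5502, 0.121, 0.2366]
ee_rot: [-0.001, 0.731, 0.682, -0.001]
contact_force: [-1.5, -0.1, 5.6]
width: 0.0096
gripper_force: 34.3
clock: 19.3
position: [0.551, 0.1211, 0.2377]
ee_rot: [-0.0, 0.731, 0.682, -0.0]
contact_force: [-1.9, 0.6, -0.9]
width: 0.0092
gripper_force: 33.4
shift [ 0.733 -0.005  0.007] turn [-0. -0. -0.] | t 19.3 pos [0.551  0.1211 0.2377] q [0.09 0.26 1.52 0.   1.37 0.16]
```

```bash
python3 -m jog '[{"dx":0.08,"dy":-0.004,"dz":0.003,"ax":0,"ay":0,"az":0,"grip":-1},{"dx":0.16,"dy":-0.004,"dz":0.003,"ax":0,"ay":0,"az":0,"grip":-1},{"dx":0.24,"dy":-0.004,"dz":0.003,"ax":0,"ay":0,"az":0,"grip":-1},{"dx":0.32,"dy":-0.004,"dz":0.003,"ax":0,"ay":0,"az":0,"grip":-1},{"dx":0.4,"dy":-0.004,"dz":0.003,"ax":0,"ay":0,"az":0,"grip":-1}]'
python3 -m jog '[{"dx":0.08,"dy":0,"dz":0,"ax":0,"ay":0,"az":0,"grip":-1},{"dx":0.16,"dy":0,"dz":0,"ax":0,"ay":0,"az":0,"grip":-1},{"dx":0.24,"dy":0,"dz":0,"ax":0,"ay":0,"az":0,"grip":-1},{"dx":0.3,"dy":0,"dz":0,"ax":0,"ay":0,"az":0,"grip":-1},{"dx":0.333,"dy":0,"dz":0,"ax":0,"ay":0,"az":0,"grip":-1}]'
python3 -m jog '[{"dx":0,"dy":0,"dz":0.004,"ax":0,"ay":0,"az":0,"grip":-1},{"dx":0,"dy":0,"dz":0.004,"ax":0,"ay":0,"az":0,"grip":-1},{"dx":0,"dy":0,"dz":0.004,"ax":0,"ay":0,"az":0,"grip":-1}]'
python3 - <<'E'
from h import *
go((.5622,.304,.236),-3.9)
E
```

```text
clock: 19.72
position: [0.558, 0.2218, 0.2374]
ee_rot: [0.001, 0.731, 0.682, 0.001]
contact_force: [0.4, 0.3, -1.1]
width: 0.0096
gripper_force: 33.2
clock: 20.13
position: [0.5635, 0.306, 0.237]
ee_rot: [-0.0, 0.731, 0.683, 0.001]
contact_force: [-0.7, -0.0, -2.6]
width: 0.0096
gripper_force: 33.2
clock: 20.38
position: [0.5628, 0.303, 0.2358]
ee_rot: [0.0, 0.731, 0.682, -0.0]
contact_force: [-1.1, 0.8, -1.2]
width: 0.0096
gripper_force: 33.3
shift [ 0.004 -0.003 -0.001] turn [-0.     0.001 -0.001] | t 20.4 pos [0.5628 0.303  0.2358] q [ 0.39  0.37  1.35 -0.    1.42  0.45]
```

```bash
python3 -m jog '[{"dx":0,"dy":0,"dz":0.003,"ax":0,"ay":0,"az":0,"grip":-1},{"dx":0,"dy":0,"dz":0.003,"ax":0,"ay":0,"az":0,"grip":-0.3},{"dx":0,"dy":0,"dz":0.003,"ax":0,"ay":0,"az":0,"grip":0},{"dx":0,"dy":0,"dz":0.003,"ax":0,"ay":0,"az":0,"grip":0},{"dx":0,"dy":0,"dz":0.003,"ax":0,"ay":0,"az":0,"grip":0}]'
python3 -m jog '[{"dx":0,"dy":0,"dz":-0.05,"ax":0,"ay":0,"az":0,"grip":0},{"dx":0,"dy":0,"dz":-0.15,"ax":0,"ay":0,"az":0,"grip":0},{"dx":0,"dy":0,"dz":-0.3,"ax":0,"ay":0,"az":0,"grip":0},{"dx":0,"dy":0,"dz":-0.42,"ax":0,"ay":0,"az":0,"grip":0.5},{"dx":0,"dy":0,"dz":-0.42,"ax":0,"ay":0,"az":0,"grip":1}]'
python3 -m jog '[{"dx":-0.15,"dy":-0.1,"dz":0,"ax":0,"ay":0,"az":0,"grip":1},{"dx":-0.3,"dy":-0.2,"dz":0,"ax":0,"ay":0,"az":0,"grip":1},{"dx":-0.45,"dy":-0.3,"dz":0,"ax":0,"ay":0,"az":0,"grip":1},{"dx":-0.6,"dy":-0.4,"dz":0,"ax":0,"ay":0,"az":0,"grip":1},{"dx":-0.75,"dy":-0.45,"dz":0,"ax":0,"ay":0,"az":0,"grip":1}]'
python3 -m jog '[{"dx":-0.6,"dy":0,"dz":0,"ax":0,"ay":0,"az":0,"grip":1},{"dx":-0.6,"dy":0,"dz":0,"ax":0,"ay":0,"az":0,"grip":1},{"dx":-0.6,"dy":0,"dz":0,"ax":0,"ay":0,"az":0,"grip":1},{"dx":-0.6,"dy":0,"dz":0,"ax":0,"ay":0,"az":0,"grip":1},{"dx":-0.6,"dy":0,"dz":0,"ax":0,"ay":0,"az":0,"grip":1}]'
python3 - <<'E'
from h import *
d=snap('top','t9.png');s=snap('side','s9.png')
for nm,dd,roi in(('top',d,(150,490,195,275)),('side',s,(260,310,130,290))):
    for c in comp(dd,(6,150,100),(18,255,255),roi):
        print(nm,c.mean(0),len(c),cv2.minAreaRect(c)[1:],end=' ')
        if nm=='top':print(onz(d,c.mean(0),.19),onz(d,c.mean(0),.25))
for c in comp(d,(0,0,0),(180,255,55),(190,230,240,290)):
    r=cv2.minAreaRect(c);print('handle',r,onz(d,r[0],.05))
go((.4305,-.347,.30),10)
E
```

```text
clock: 20.8
position: [0.5632, 0.3035, 0.2353]
ee_rot: [0.0, 0.731, 0.682, 0.0]
contact_force: [-0.4, 0.4, -0.3]
width: 0.0426
gripper_force: 0.0
clock: 21.22
position: [0.5655, 0.3048, 0.3477]
ee_rot: [0.002, 0.731, 0.682, 0.006]
contact_force: [1.2, 0.1, 1.0]
width: 0.0653
gripper_force: 0.0
clock: 21.63
position: [0.4403, 0.1337, 0.3397]
ee_rot: [-0.0, 0.73, 0.683, -0.0]
contact_force: [0.9, -0.7, 1.3]
width: 0.0852
gripper_force: 0.0
clock: 22.05
position: [0.432, -0.0196, 0.3399]
ee_rot: [0.001, 0.733, 0.68, -0.001]
contact_force: [0.9, 0.7, -0.4]
width: 0.0852
gripper_force: 0.0
top [468.36 261.68] 25 ((3.3339741230010986, 10.78638744354248), 78.69007110595703) [ 0.43140824 -0.3482459   0.19      ] [ 0.43140885 -0.32835816  0.25      ]
top [401.         256.28571429] 14 ((6.640782833099365, 1.2649108171463013), 18.434947967529297) [ 0.44774879 -0.19012847  0.19      ] [ 0.44678963 -0.17952781  0.25      ]
top [404.23809524 245.76190476] 21 ((10.762669563293457, 1.8276232481002808), 23.962491989135742) [ 0.47251615 -0.19924149  0.19      ] [ 0.47010227 -0.18810558  0.25      ]
t
[... 263 characters left out ...]
71206855774, 4.0249223709106445), 26.56505012512207) side [289.875 287.   ] 8 ((0.7276068925857544, 4.123105525970459), 14.03624439239502) side [296.95833333 278.95833333] 24 ((6.0, 4.0), 90.0) side [289.15686275 255.2745098 ] 51 ((23.39243507385254, 6.749292373657227), 85.60128784179688) side [304.  147.2] 15 ((2.0, 6.0), 90.0) side [291.56097561 140.90243902] 41 ((18.442068099975586, 3.754672050476074), 83.6598129272461) handle ((208.0609588623047, 260.9512023925781), (6.29459810256958, 24.184507369995117), 6.34019136428833) [0.4506617 0.3105315 0.05     ]
shift [-1.322  0.087  0.159] turn [ 0.    -0.    -0.157] | t 22.1 pos [ 0.4323 -0.0157  0.3399] q [-0.2   0.01  1.57  0.    1.57 -0.13]
```

```bash
python3 -m jog '[{"dx":-0.8,"dy":0.05,"dz":0.05,"ax":0,"ay":0,"az":0,"grip":1},{"dx":-0.8,"dy":0.05,"dz":0.05,"ax":0,"ay":0,"az":0,"grip":1},{"dx":-0.8,"dy":0.05,"dz":0.05,"ax":0,"ay":0,"az":0,"grip":1},{"dx":-0.8,"dy":0.05,"dz":0.05,"ax":0,"ay":0,"az":0,"grip":1},{"dx":-0.8,"dy":0.05,"dz":0.05,"ax":0,"ay":0,"az":0,"grip":1}]'
python3 -m jog '[{"dx":-0.522,"dy":0.037,"dz":0.1,"ax":0,"ay":0,"az":-0.157,"grip":1},{"dx":-0.522,"dy":0.037,"dz":0.1,"ax":0,"ay":0,"az":-0.157,"grip":1},{"dx":-0.522,"dy":0.037,"dz":0.1,"ax":0,"ay":0,"az":-0.157,"grip":1},{"dx":-0.522,"dy":0.037,"dz":0.1,"ax":0,"ay":0,"az":-0.157,"grip":1},{"dx":-0.522,"dy":0.037,"dz":0.1,"ax":0,"ay":0,"az":-0.157,"grip":1}]'
python3 - <<'E'
from h import *
s=snap('side')
d={}
for c in comp(s,(6,150,100),(18,255,255),(268,310,190,290)):print(c.mean(0),c.min(0),c.max(0))
dt=snap('top');print(tri(dt,(468.36,261.68),s,(289.16,255.27)))
go((.4305,-.347,.178),10)
E
```

```text
clock: 22.57
position: [0.4317, -0.2166, 0.3272]
ee_rot: [0.0, 0.73, 0.683, 0.0]
contact_force: [0.9, -0.6, -0.4]
width: 0.0852
gripper_force: 0.0
clock: 22.98
position: [0.4321, -0.3479, 0.3005]
ee_rot: [-0.001, 0.642, 0.767, 0.0]
contact_force: [1.0, 1.1, 0.3]
width: 0.0854
gripper_force: 0.0
[304.5 287. ] [304 285] [305 289]
[289.75 287.  ] [289 285] [290 289]
[304.375 281.   ] [304 279] [305 283]
[296.5        278.22222222] [295 276] [299 282]
[289.17647059 255.2745098 ] [286 244] [293 267]
(array([ 0.43024656, -0.34642869,  0.19503937]), np.float64(0.002340137766276081))
shift [-0.009 -0.008  0.496] turn [ 0.    -0.002  0.003] | t 23.1 pos [ 0.4322 -0.3447  0.3021] q [-0.8   0.21  1.42  0.    1.51 -0.98]
```

```bash
python3 -m jog '[{"dx":-0.009,"dy":-0.008,"dz":0.12,"ax":0,"ay":0,"az":0,"grip":1},{"dx":-0.009,"dy":-0.008,"dz":0.24,"ax":0,"ay":0,"az":0,"grip":1},{"dx":-0.009,"dy":-0.008,"dz":0.36,"ax":0,"ay":0,"az":0,"grip":1},{"dx":-0.009,"dy":-0.008,"dz":0.44,"ax":0,"ay":0,"az":0,"grip":1},{"dx":-0.009,"dy":-0.008,"dz":0.496,"ax":0,"ay":0,"az":0,"grip":1}]' 30
python3 -m jog '[{"dx":0,"dy":0,"dz":0,"ax":0,"ay":0,"az":0,"grip":-1},{"dx":0,"dy":0,"dz":0,"ax":0,"ay":0,"az":0,"grip":-1},{"dx":0,"dy":0,"dz":0,"ax":0,"ay":0,"az":0,"grip":-1},{"dx":0,"dy":0,"dz":0,"ax":0,"ay":0,"az":0,"grip":-1},{"dx":0,"dy":0,"dz":0,"ax":0,"ay":0,"az":0,"grip":-1}]'
python3 -m jog '[{"dx":0,"dy":0,"dz":0,"ax":0,"ay":0,"az":0,"grip":-1},{"dx":0,"dy":0,"dz":0,"ax":0,"ay":0,"az":0,"grip":-1},{"dx":0,"dy":0,"dz":0,"ax":0,"ay":0,"az":0,"grip":-1}]'
python3 -m jog '[{"dx":0,"dy":0,"dz":-0.1,"ax":0,"ay":0,"az":0,"grip":-1},{"dx":0,"dy":0,"dz":-0.2,"ax":0,"ay":0,"az":0,"grip":-1},{"dx":0,"dy":0,"dz":-0.3,"ax":0,"ay":0,"az":0,"grip":-1},{"dx":0,"dy":0,"dz":-0.4,"ax":0,"ay":0,"az":0,"grip":-1},{"dx":0,"dy":0,"dz":-0.48,"ax":0,"ay":0,"az":0,"grip":-1}]'
python3 - <<'E'
from h import *
go((.460,.115,.288),-3.9)
E
```

```text
clock: 23.5
position: [0.4299, -0.3451, 0.1771]
ee_rot: [-0.001, 0.64, 0.768, 0.001]
contact_force: [0.2, 0.2, 0.6]
width: 0.0853
gripper_force: 0.0
clock: 23.92
position: [0.4307, -0.3491, 0.1801]
ee_rot: [0.001, 0.641, 0.767, -0.0]
contact_force: [-0.8, -0.1, 0.6]
width: 0.0256
gripper_force: 0.0
clock: 24.17
position: [0.4303, -0.3491, 0.1795]
ee_rot: [0.001, 0.642, 0.767, 0.0]
contact_force: [-0.4, 0.2, 4.2]
width: 0.0092
gripper_force: 34.5
clock: 24.58
position: [0.4299, -0.3492, 0.3]
ee_rot: [0.0, 0.642, 0.767, -0.0]
contact_force: [-0.6, -1.4, -1.9]
width: 0.0092
gripper_force: 33.6
shift [1.806 0.447 0.047] turn [0.    0.    0.156] | t 24.6 pos [ 0.4299 -0.3492  0.3   ] q [-0.81  0.21  1.42 -0.    1.5  -0.99]
```

```bash
python3 -m jog '[{"dx":0.12,"dy":0.03,"dz":0,"ax":0,"ay":0,"az":0,"grip":-1},{"dx":0.24,"dy":0.06,"dz":0,"ax":0,"ay":0,"az":0,"grip":-1},{"dx":0.36,"dy":0.09,"dz":0,"ax":0,"ay":0,"az":0,"grip":-1},{"dx":0.48,"dy":0.12,"dz":0,"ax":0,"ay":0,"az":0,"grip":-1},{"dx":0.6,"dy":0.15,"dz":0.02,"ax":0,"ay":0,"az":0,"grip":-1}]'
python3 -m jog '[{"dx":0.12,"dy":0.03,"dz":0,"ax":0,"ay":0,"az":0,"grip":-1},{"dx":0.24,"dy":0.06,"dz":0,"ax":0,"ay":0,"az":0,"grip":-1},{"dx":0.36,"dy":0.09,"dz":0,"ax":0,"ay":0,"az":0,"grip":-1},{"dx":0.48,"dy":0.12,"dz":0,"ax":0,"ay":0,"az":0,"grip":-1},{"dx":0.6,"dy":0.15,"dz":0.01,"ax":0,"ay":0,"az":0,"grip":-1}]'
python3 -m jog '[{"dx":0.12,"dy":0.03,"dz":0,"ax":0,"ay":0,"az":0.03,"grip":-1},{"dx":0.24,"dy":0.06,"dz":0,"ax":0,"ay":0,"az":0.06,"grip":-1},{"dx":0.36,"dy":0.09,"dz":0,"ax":0,"ay":0,"az":0.1,"grip":-1},{"dx":0.48,"dy":0.12,"dz":0,"ax":0,"ay":0,"az":0.13,"grip":-1},{"dx":0.6,"dy":0.15,"dz":0.01,"ax":0,"ay":0,"az":0.156,"grip":-1}]'
python3 - <<'E'
from h import *
go((.5496,.116,.2895),-3.9)
E
```

```text
clock: 25.0
position: [0.4403, -0.1937, 0.2938]
ee_rot: [0.001, 0.642, 0.767, 0.0]
contact_force: [0.4, -0.4, -1.9]
width: 0.0099
gripper_force: 33.4
clock: 25.42
position: [0.4504, -0.0391, 0.291]
ee_rot: [0.0, 0.642, 0.767, 0.0]
contact_force: [0.6, -0.5, -1.4]
width: 0.0096
gripper_force: 33.4
clock: 25.83
position: [0.4609, 0.1152, 0.2885]
ee_rot: [0.0, 0.731, 0.682, 0.0]
contact_force: [0.2, -0.7, -1.2]
width: 0.0096
gripper_force: 33.4
shift [ 0.028  0.354 -0.004] turn [ 0.     0.    -0.001] | t 25.8 pos [0.4609 0.1152 0.2885] q [ 0.1   0.09  1.6  -0.    1.45  0.17]
```

```bash
python3 -m jog '[{"dx":0,"dy":0.08,"dz":-0.004,"ax":0,"ay":0,"az":0,"grip":-1},{"dx":0,"dy":0.16,"dz":-0.004,"ax":0,"ay":0,"az":0,"grip":-1},{"dx":0.02,"dy":0.24,"dz":-0.004,"ax":0,"ay":0,"az":0,"grip":-1},{"dx":0.028,"dy":0.31,"dz":-0.004,"ax":0,"ay":0,"az":0,"grip":-1},{"dx":0.028,"dy":0.354,"dz":-0.004,"ax":0,"ay":0,"az":0,"grip":-1}]'
python3 -m jog '[{"dx":0,"dy":0,"dz":0,"ax":0,"ay":0,"az":0,"grip":-1},{"dx":0,"dy":0,"dz":0.02,"ax":0,"ay":0,"az":0,"grip":-1},{"dx":0,"dy":0,"dz":0.04,"ax":0,"ay":0,"az":0,"grip":-1},{"dx":0,"dy":0,"dz":0.04,"ax":0,"ay":0,"az":0,"grip":-1}]'
python3 - <<'E'
from h import *
go((.5496,.116,.2375),-3.9)
E
```

```text
clock: 26.25
position: [0.5514, 0.1151, 0.2886]
ee_rot: [-0.0, 0.73, 0.683, -0.0]
contact_force: [-1.0, -0.7, -1.0]
width: 0.0098
gripper_force: 33.5
clock: 26.58
position: [0.5478, 0.1147, 0.2782]
ee_rot: [-0.001, 0.73, 0.683, -0.001]
contact_force: [-0.6, -0.1, -2.2]
width: 0.0096
gripper_force: 33.5
shift [0.006 0.007 0.163] turn [-0.002  0.     0.   ] | t 26.6 pos [0.5478 0.1147 0.2782] q [0.08 0.23 1.45 0.   1.46 0.15]
```

```bash
python3 -m jog '[{"dx":0,"dy":0.003,"dz":0.04,"ax":0,"ay":0,"az":0,"grip":-1},{"dx":0,"dy":0.003,"dz":0.08,"ax":0,"ay":0,"az":0,"grip":-1},{"dx":0,"dy":0.003,"dz":0.12,"ax":0,"ay":0,"az":0,"grip":-1},{"dx":0,"dy":0.003,"dz":0.15,"ax":0,"ay":0,"az":0,"grip":-1},{"dx":0,"dy":0.003,"dz":0.163,"ax":0,"ay":0,"az":0,"grip":-1}]'
python3 -m jog '[{"dx":0,"dy":0,"dz":0,"ax":0,"ay":0,"az":0,"grip":-1},{"dx":0,"dy":0,"dz":0.004,"ax":0,"ay":0,"az":0,"grip":-1},{"dx":0,"dy":0,"dz":0.004,"ax":0,"ay":0,"az":0,"grip":-1}]'
python3 - <<'E'
from h import *
d=snap('top')
for c in comp(d,(6,150,100),(18,255,255),(150,215,195,225)):print(c.mean(0))
go((.5583,.245,.237),-3.9)
E
```

```text
clock: 27.0
position: [0.5493, 0.1149, 0.2368]
ee_rot: [-0.001, 0.73, 0.683, -0.001]
contact_force: [-2.0, -0.9, 6.2]
width: 0.0093
gripper_force: 34.6
clock: 27.25
position: [0.5501, 0.115, 0.238]
ee_rot: [-0.0, 0.73, 0.683, -0.0]
contact_force: [-2.0, -0.3, -1.6]
width: 0.0094
gripper_force: 33.7
[184.73913043 210.52173913]
[158. 209.]
shift [ 0.521 -0.003  0.004] turn [-0.    -0.     0.001] | t 27.3 pos [0.5502 0.115  0.238 ] q [0.08 0.25 1.52 0.   1.37 0.15]
```

```bash
python3 -m jog '[{"dx":0.06,"dy":-0.005,"dz":0.003,"ax":0,"ay":0,"az":0,"grip":-1},{"dx":0.12,"dy":-0.005,"dz":0.003,"ax":0,"ay":0,"az":0,"grip":-1},{"dx":0.18,"dy":-0.005,"dz":0.003,"ax":0,"ay":0,"az":0,"grip":-1},{"dx":0.24,"dy":-0.005,"dz":0.003,"ax":0,"ay":0,"az":0,"grip":-1},{"dx":0.3,"dy":-0.005,"dz":0.003,"ax":0,"ay":0,"az":0,"grip":-1}]'
python3 -m jog '[{"dx":0.06,"dy":0,"dz":0,"ax":0,"ay":0,"az":0,"grip":-1},{"dx":0.12,"dy":0,"dz":0,"ax":0,"ay":0,"az":0,"grip":-1},{"dx":0.17,"dy":0,"dz":0,"ax":0,"ay":0,"az":0,"grip":-1},{"dx":0.2,"dy":0,"dz":0,"ax":0,"ay":0,"az":0,"grip":-1},{"dx":0.221,"dy":0,"dz":0,"ax":0,"ay":0,"az":0,"grip":-1}]'
python3 -m jog '[{"dx":0,"dy":0,"dz":0.005,"ax":0,"ay":0,"az":0,"grip":-1},{"dx":0,"dy":0,"dz":0.005,"ax":0,"ay":0,"az":0,"grip":-1},{"dx":0,"dy":0,"dz":0.005,"ax":0,"ay":0,"az":0,"grip":-1}]'
python3 - <<'E'
from h import *
go((.5583,.245,.237),-3.9)
E
```

```text
clock: 27.72
position: [0.5551, 0.1905, 0.2376]
ee_rot: [0.001, 0.731, 0.683, 0.001]
contact_force: [-0.6, -0.3, -1.9]
width: 0.0096
gripper_force: 33.5
clock: 28.13
position: [0.5582, 0.2461, 0.237]
ee_rot: [0.0, 0.73, 0.683, 0.0]
contact_force: [0.1, -0.9, -1.8]
width: 0.0099
gripper_force: 33.5
clock: 28.38
position: [0.5578, 0.2447, 0.2359]
ee_rot: [-0.0, 0.731, 0.683, -0.0]
contact_force: [-0.9, 1.0, -0.0]
width: 0.0095
gripper_force: 33.8
shift [ 0.001  0.002 -0.004] turn [-0. -0.  0.] | t 28.4 pos [0.5578 0.2447 0.2359] q [0.3  0.33 1.42 0.   1.4  0.37]
```

```bash
python3 -m jog '[{"dx":0,"dy":0,"dz":0,"ax":0,"ay":0,"az":0,"grip":-0.3},{"dx":0,"dy":0,"dz":0,"ax":0,"ay":0,"az":0,"grip":-0.3},{"dx":0,"dy":0,"dz":0,"ax":0,"ay":0,"az":0,"grip":0},{"dx":0,"dy":0,"dz":0,"ax":0,"ay":0,"az":0,"grip":0},{"dx":0,"dy":0,"dz":0,"ax":0,"ay":0,"az":0,"grip":0}]'
python3 -m jog '[{"dx":0,"dy":0,"dz":-0.05,"ax":0,"ay":0,"az":0,"grip":0},{"dx":0,"dy":0,"dz":-0.15,"ax":0,"ay":0,"az":0,"grip":0},{"dx":0,"dy":0,"dz":-0.3,"ax":0,"ay":0,"az":0,"grip":0},{"dx":0,"dy":0,"dz":-0.42,"ax":0,"ay":0,"az":0,"grip":0.5},{"dx":0,"dy":0,"dz":-0.42,"ax":0,"ay":0,"az":0,"grip":1}]'
python3 -m jog '[{"dx":-0.1,"dy":-0.13,"dz":0,"ax":0,"ay":0,"az":0,"grip":1},{"dx":-0.2,"dy":-0.26,"dz":0,"ax":0,"ay":0,"az":0,"grip":1},{"dx":-0.3,"dy":-0.39,"dz":0,"ax":0,"ay":0,"az":0,"grip":1},{"dx":-0.4,"dy":-0.5,"dz":0,"ax":0,"ay":0,"az":0,"grip":1},{"dx":-0.5,"dy":-0.5,"dz":0,"ax":0,"ay":0,"az":0,"grip":1}]'
python3 - <<'E'
from h import *
d=snap('top','t10.png');s=snap('side','s10.png')
for c in comp(d,(6,150,100),(18,255,255),(150,230,195,230)):print(c.mean(0),onz(d,c.mean(0),.25),cv2.minAreaRect(c)[1:])
for c in comp(d,(0,0,0),(180,255,55),(190,230,240,290)):
    r=cv2.minAreaRect(c);print('handle',r,onz(d,r[0],.05))
b=d['img'][245:280,333:368,::-1];b=cv2.resize(b,(400,400),interpolation=cv2.INTER_CUBIC)
a=d['img'][185:285,150:250,::-1];a=cv2.resize(a,(400,400),interpolation=cv2.INTER_CUBIC)
cv2.imwrite('pics/c10.png',np.hstack([a,b]))
go((.438,-.079,.2),0)
E
```

```text
clock: 28.8
position: [0.5582, 0.2446, 0.2359]
ee_rot: [0.0, 0.731, 0.683, 0.0]
contact_force: [0.3, 0.1, 0.1]
width: 0.0431
gripper_force: 0.0
clock: 29.22
position: [0.5606, 0.2456, 0.3482]
ee_rot: [0.003, 0.73, 0.683, 0.006]
contact_force: [0.8, -0.2, 0.6]
width: 0.0658
gripper_force: 0.0
clock: 29.63
position: [0.4191, 0.1282, 0.3411]
ee_rot: [-0.001, 0.73, 0.684, -0.001]
contact_force: [-0.3, -0.5, -0.2]
width: 0.0848
gripper_force: 0.0
[208.28 211.6 ] [0.55966984 0.25679273 0.25      ] ((3.0, 11.0), 90.0)
[184.8  210.48] [0.56373633 0.31087716 0.25      ] ((3.0, 12.0), 90.0)
[158.26086957 209.        ] [0.56883764 0.37202403 0.25      ] ((11.039091110229492, 3.1008682250976562), 7.125016689300537)
shift [-0.813  0.115  0.567] turn [ 0.001  0.001 -0.045] | t 29.7 pos [0.4233 0.126  0.3413] q [ 0.13  0.02  1.55 -0.    1.57  0.2 ]
```

View pics/c10.png

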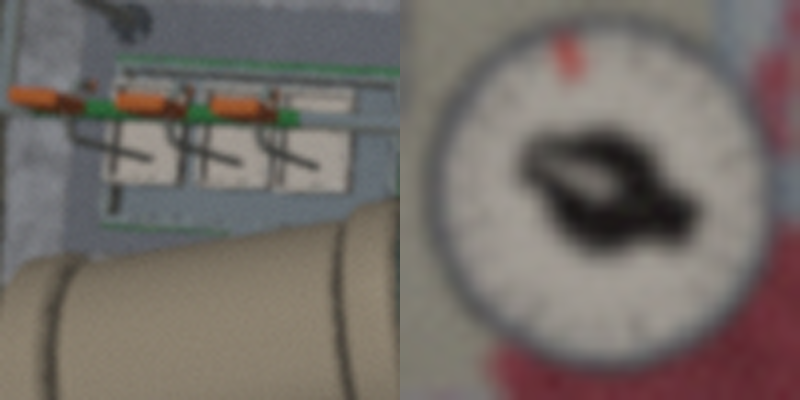

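The left half shows all three carriers hanging on the green stretch above the pan. The right half shows the dial: red mark at (568,57), face centre near (603,190), and the black knob with its white pointer stripe toward the upper left. Now I'll measure the dial's angles numerically, with the arm moved clear.

```bash
python3 - <<'E'
from h import *
acc=[snap('top') for _ in range(6)];d=acc[0]
g=np.mean([a['img'].astype(float) for a in acc],0)
x0,y0=330,242;c=g[y0:y0+40,x0:x0+42];sc=8
C=cv2.resize(c,None,fx=sc,fy=sc,interpolation=cv2.INTER_CUBIC);C=np.clip(C,0,255).astype(np.uint8)
H=cv2.cvtColor(C,cv2.COLOR_RGB2HSV)
back=lambda p:((np.asarray(p,float)+.5)/sc-.5)+[x0,y0]
gray=C.mean(2)
# red mark inside
m=cv2.inRange(H,(0,90,90),(10,255,255))|cv2.inRange(H,(170,90,90),(180,255,255));m[140:]=0;m[:,240:]=0
ys,xs=np.nonzero(m);print('red n',len(xs),xs.mean(),ys.mean());red=back((xs.mean(),ys.mean()))
w=cv2.inRange(H,(0,0,125),(180,70,255))
cs=max(cv2.findContours(cv2.morphologyEx(w,cv2.MORPH_OPEN,np.ones((9,9))),cv2.RETR_EXTERNAL,cv2.CHAIN_APPROX_NONE)[0],key=cv2.contourArea)
e=cv2.fitEllipse(cv2.convexHull(cs));print('face',e,back(e[0]))
cen=onz(d,back(e[0]),.031);R_=onz(d,red,.031);v=R_-cen;print('cen',cen,'red',R_,'r',np.hypot(*v[:2]),'heading',np.degrees(np.arctan2(v[1],v[0])))
np.set_printoptions(linewidth=200)
print(c.mean(2)[10:30,12:32].astype(int))
dk=(gray<75)&(np.hypot(*(np.indices(gray.shape)[::-1]-np.array(e[0])[:,None,None]))<100)
ys,xs=np.nonzero(dk);P=np.array([onz(d,back(p),.067)[:2] for p in list(zip(xs,ys))[::7]])
U=np.linalg.svd(P-P.mean(0),full_matrices=False);print('dark c',P.mean(0),'heading',np.degrees(np.arctan2(U[2][0,1],U[2][0,0])),2*U[1]/np.sqrt(len(P)))
print('rect',cv2.minAreaRect(np.c_[xs,ys].astype(np.float32)))
E
```

```text
red n 256 141.33203125 62.3984375
face ((166.5323944091797, 158.57630920410156), (217.90052795410156, 220.18728637695312), 159.3665008544922) [350.3790493  261.38453865]
cen [ 0.43972273 -0.07829741  0.031     ] red [ 0.47287954 -0.07078338  0.031     ] r 0.03399757035620444 heading 12.768746712072865
[[139 145 148 152 148 139 140 149 153 153 151 150 148 144 140 145 143 135 125 112]
 [135 143 151 154 152 150 151 153 154 154 153 154 152 150 148 146 139 135 136 127]
 [141 146 151 152 153 153 152 151 151 150 152 153 153 154 153 149 144 143 145 137]
 [146 149 148 143 142 144 139 134 131 132 138 146 151 152 154 153 149 149 144 138]
 [146 142 130 115 111 112 106  94  87  90 104 122 137 147 152 153 153 149 143 143]
 [146 127 100  81  72  71  61  49  41  44  59  81 106 130 146 153 154 151 148 146]
 [143 114  83  74  71  63  53  42  35  29  31  43  71 107 139 152 153 152 145 139]
 [138 102  71  74  83  87  85  77  62  45  30  27  46  88 129 148 153 151 143 135]
 [136 103  71  60  68  85 101 100  93  71  42  28  35  70 109 135 147 151 149 147]
 [145 126 102  70  48  56  76  93  98  80  49  30 
[... 353 characters left out ...]
26 143 140]
 [152 153 153 152 142 120  96  73  62  61  73  92 101  99  90  94 114 134 142 144]
 [151 153 153 154 152 144 130 116 108 108 117 131 141 140 132 130 137 139 136 137]
 [151 152 152 152 153 153 149 145 142 143 145 150 154 153 150 148 148 145 139 132]
 [143 147 150 151 153 154 153 154 153 154 153 154 154 153 152 150 145 143 142 133]
 [135 141 144 145 148 152 153 152 153 154 153 152 152 151 148 145 139 135 133 122]
 [134 139 135 137 146 151 151 152 152 152 150 148 149 150 147 146 142 132 121 103]]
dark c [ 0.438926   -0.07837239] heading 65.58741178260298 [0.01914426 0.01285836]
rect ((169.83255004882812, 160.85629272460938), (113.7034683227539, 77.93048858642578), 46.97493362426758)
```

```bash
python3 - <<'E'
from h import *
d=snap('top');s=snap('side')
print(tri(d,(346.8,239),s,(298.3,226.7)),tri(d,(346.5,241),s,(298.3,228)))
go((.4393,-.0783,.2),-24)
E
```

```text
(array([ 0.49943687, -0.06713642,  0.10414074]), np.float64(0.00449460595190177)) (array([ 0.49687149, -0.06674163,  0.0994871 ]), np.float64(0.009258657700337706))
shift [-0.825  0.111  0.561] turn [-0.     0.     0.225] | t 30.1 pos [0.4254 0.1293 0.3404] q [0.14 0.03 1.54 0.   1.57 0.2 ]
```

```bash
python3 -m jog '[{"dx":-0.75,"dy":0.09,"dz":0.2,"ax":0,"ay":0,"az":0.22,"grip":-0.2},{"dx":-0.75,"dy":0.09,"dz":0.2,"ax":0,"ay":0,"az":0.22,"grip":-0.2},{"dx":-0.75,"dy":0.09,"dz":0.2,"ax":0,"ay":0,"az":0.22,"grip":-0.2},{"dx":-0.75,"dy":0.09,"dz":0.2,"ax":0,"ay":0,"az":0.22,"grip":-0.2},{"dx":-0.75,"dy":0.09,"dz":0.2,"ax":0,"ay":0,"az":0.22,"grip":-0.2}]' 30
python3 - <<'E'
from h import *
go((.4393,-.0783,.11),-24)
E
```

```text
clock: 30.55
position: [0.4348, -0.0625, 0.2897]
ee_rot: [0.0, 0.837, 0.547, -0.001]
contact_force: [0.5, -0.3, -0.6]
width: 0.0341
gripper_force: 0.0
shift [-0.05   0.042  0.719] turn [-0.     0.001  0.004] | t 30.6 pos [ 0.4348 -0.0625  0.2897] q [-0.3   0.04  1.66 -0.    1.45  0.11]
```

```bash
python3 -m jog '[{"dx":-0.05,"dy":0.042,"dz":0.16,"ax":0,"ay":0,"az":0,"grip":-0.2},{"dx":-0.05,"dy":0.042,"dz":0.32,"ax":0,"ay":0,"az":0,"grip":-0.2},{"dx":-0.05,"dy":0.042,"dz":0.48,"ax":0,"ay":0,"az":0,"grip":-0.2},{"dx":-0.05,"dy":0.042,"dz":0.64,"ax":0,"ay":0,"az":0,"grip":-0.2},{"dx":-0.05,"dy":0.042,"dz":0.72,"ax":0,"ay":0,"az":0,"grip":-0.2}]'
python3 -m jog '[{"dx":0,"dy":0,"dz":0,"ax":0,"ay":0,"az":0,"grip":-0.2},{"dx":0,"dy":0,"dz":0,"ax":0,"ay":0,"az":0,"grip":-0.2}]'
python3 - <<'E'
from h import *
go((.4393,-.0783,.044),-24)
E
```

```text
clock: 30.97
position: [0.4368, -0.0746, 0.1065]
ee_rot: [-0.003, 0.837, 0.547, -0.002]
contact_force: [0.5, -0.4, -0.3]
width: 0.0343
gripper_force: 0.0
clock: 31.13
position: [0.4393, -0.0753, 0.1101]
ee_rot: [-0.001, 0.837, 0.547, -0.001]
contact_force: [0.7, 0.2, -0.5]
width: 0.0342
gripper_force: 0.0
shift [-0.011  0.006  0.264] turn [-0.002  0.     0.004] | t 31.1 pos [ 0.4393 -0.0753  0.1101] q [-0.33  0.19  1.95  0.    1.    0.09]
```

```bash
python3 -m jog '[{"dx":-0.011,"dy":0.006,"dz":0.08,"ax":0,"ay":0,"az":0,"grip":-0.2},{"dx":-0.011,"dy":0.006,"dz":0.15,"ax":0,"ay":0,"az":0,"grip":-0.2},{"dx":-0.011,"dy":0.006,"dz":0.21,"ax":0,"ay":0,"az":0,"grip":-0.2},{"dx":-0.011,"dy":0.006,"dz":0.255,"ax":0,"ay":0,"az":0,"grip":-0.2},{"dx":-0.011,"dy":0.006,"dz":0.264,"ax":0,"ay":0,"az":0,"grip":-0.2}]'
python3 -m jog '[{"dx":0,"dy":0,"dz":0,"ax":0,"ay":0,"az":0,"grip":-0.5},{"dx":0,"dy":0,"dz":0,"ax":0,"ay":0,"az":0,"grip":-1},{"dx":0,"dy":0,"dz":0,"ax":0,"ay":0,"az":0,"grip":-1},{"dx":0,"dy":0,"dz":0,"ax":0,"ay":0,"az":0,"grip":-1},{"dx":0,"dy":0,"dz":0,"ax":0,"ay":0,"az":0,"grip":-1}]'
python3 - <<'E'
from h import *
go((.4393,-.0783,.044),-24);s=st();print(s['contact_force'],s['moment'],s['width'],s['gripper_force'])
E
```

```text
clock: 31.55
position: [0.4409, -0.0789, 0.0453]
ee_rot: [0.001, 0.837, 0.547, 0.0]
contact_force: [-0.2, -0.9, -0.2]
width: 0.0339
gripper_force: 0.0
clock: 31.97
position: [0.4396, -0.0786, 0.0462]
ee_rot: [0.0, 0.837, 0.547, 0.0]
contact_force: [-4.1, 0.4, 5.7]
width: 0.0131
gripper_force: 31.3
shift [ 0.001 -0.001  0.009] turn [ 0.    -0.     0.004] | t 32.0 pos [ 0.4396 -0.0786  0.0462] q [-0.33  0.28  2.04  0.    0.82  0.08]
[-4.13877105  0.36521802  5.70735401] [ 0.2079667   0.57897012 -0.00980617] 0.013061225572850462 31.292279362678528
```

The bar is gripped and aligned (width 13 mm, almost no moment about z). I'll turn it clockwise.

```bash
python3 -m jog '[{"dx":0,"dy":-0.002,"dz":0,"ax":0,"ay":0,"az":0.05,"grip":-1},{"dx":0,"dy":-0.002,"dz":0,"ax":0,"ay":0,"az":0.1,"grip":-1},{"dx":0,"dy":-0.002,"dz":0,"ax":0,"ay":0,"az":0.15,"grip":-1},{"dx":0,"dy":-0.002,"dz":0,"ax":0,"ay":0,"az":0.2,"grip":-1},{"dx":0,"dy":-0.002,"dz":0,"ax":0,"ay":0,"az":0.25,"grip":-1}]'
python3 - <<'E'
from h import *
go((.4393,-.0783,.046),-77.3);s=st();print(s['contact_force'],s['moment'],s['width'],s['gripper_force'])
E
```

```text
clock: 32.38
position: [0.4397, -0.0787, 0.0462]
ee_rot: [0.001, 0.928, 0.372, 0.001]
contact_force: [-2.4, 0.4, 5.0]
width: 0.0135
gripper_force: 31.1
shift [-0.    -0.002  0.001] turn [ 0.001 -0.001  0.344] | t 32.4 pos [ 0.4397 -0.0787  0.0462] q [-0.33  0.28  2.04 -0.    0.82  0.48]
[-2.44227487  0.44420547  4.95527351] [0.10362533 0.44880062 0.05831148] 0.013512921613645737 31.08772873878479
```

```bash
python3 -m jog '[{"dx":0,"dy":0,"dz":0,"ax":0,"ay":0,"az":0.07,"grip":-1},{"dx":0,"dy":0,"dz":0,"ax":0,"ay":0,"az":0.14,"grip":-1},{"dx":0,"dy":0,"dz":0,"ax":0,"ay":0,"az":0.21,"grip":-1},{"dx":0,"dy":0,"dz":0,"ax":0,"ay":0,"az":0.28,"grip":-1},{"dx":0,"dy":0,"dz":0,"ax":0,"ay":0,"az":0.344,"grip":-1}]'
python3 -m jog '[{"dx":0,"dy":0,"dz":0,"ax":0,"ay":0,"az":0,"grip":-1},{"dx":0,"dy":0,"dz":0,"ax":0,"ay":0,"az":0,"grip":-1}]'
python3 - <<'E'
from h import *
go((.4393,-.0783,.046),-77.3);s=st();print(s['contact_force'],s['moment'],s['width'],s['gripper_force'])
E
python3 -m jog '[{"dx":0,"dy":0,"dz":0,"ax":0,"ay":0,"az":0,"grip":-0.5},{"dx":0,"dy":0,"dz":0,"ax":0,"ay":0,"az":0,"grip":-0.2},{"dx":0,"dy":0,"dz":0,"ax":0,"ay":0,"az":0,"grip":-0.2},{"dx":0,"dy":0,"dz":-0.1,"ax":0,"ay":0,"az":0,"grip":-0.2},{"dx":0,"dy":0,"dz":-0.2,"ax":0,"ay":0,"az":0,"grip":-0.2}]'
python3 -m jog '[{"dx":0,"dy":0,"dz":-0.16,"ax":0,"ay":0,"az":0,"grip":-0.2},{"dx":0,"dy":0,"dz":-0.32,"ax":0,"ay":0,"az":0,"grip":-0.2},{"dx":0,"dy":0,"dz":-0.48,"ax":0,"ay":0,"az":0,"grip":-0.2},{"dx":0,"dy":0,"dz":-0.64,"ax":0,"ay":0,"az":0,"grip":-0.2},{"dx":0,"dy":0,"dz":-0.7,"ax":0,"ay":0,"az":0,"grip":-0.2}]'
python3 - <<'E'
from h import *
go((.38,-.30,.28),-77.3)
E
```

```text
clock: 32.8
position: [0.4397, -0.0788, 0.0462]
ee_rot: [0.001, 0.994, 0.11, 0.001]
contact_force: [-2.9, -0.6, 5.0]
width: 0.0133
gripper_force: 31.1
clock: 32.97
position: [0.4398, -0.0788, 0.0462]
ee_rot: [0.001, 0.994, 0.113, 0.001]
contact_force: [-2.8, 0.7, 5.9]
width: 0.0131
gripper_force: 31.2
shift [-0.001 -0.002  0.001] turn [ 0.001 -0.001  0.003] | t 33.0 pos [ 0.4398 -0.0788  0.0462] q [-0.33  0.28  2.04 -0.    0.82  1.01]
[-2.75173314  0.69517381  5.85251228] [ 0.04999887  0.52504778 -0.03655346] 0.013085138784229643 31.21858298778534
clock: 33.38
position: [0.4383, -0.0782, 0.0944]
ee_rot: [-0.001, 0.994, 0.112, -0.001]
contact_force: [0.7, -0.5, 0.1]
width: 0.0343
gripper_force: 0.0
clock: 33.8
position: [0.4419, -0.0794, 0.2758]
ee_rot: [0.002, 0.994, 0.113, 0.005]
contact_force: [0.4, -0.8, 0.6]
width: 0.034
gripper_force: 0.0
shift [-0.439  0.805 -0.016] turn [ 0.004 -0.006  0.002] | t 33.8 pos [ 0.4419 -0.0794  0.2758] q [-0.33  0.05  1.67  0.    1.4   1.01]
```

Now I'll swing the arm aside and check everything.

```bash
python3 -m jog '[{"dx":-0.42,"dy":0.7,"dz":-0.1,"ax":0,"ay":0,"az":0,"grip":-0.2},{"dx":-0.42,"dy":0.7,"dz":-0.1,"ax":0,"ay":0,"az":0,"grip":-0.2},{"dx":-0.42,"dy":0.7,"dz":-0.1,"ax":0,"ay":0,"az":0,"grip":-0.2},{"dx":-0.42,"dy":0.7,"dz":-0.1,"ax":0,"ay":0,"az":0,"grip":-0.2},{"dx":-0.42,"dy":0.7,"dz":-0.1,"ax":0,"ay":0,"az":0,"grip":-0.2}]'
python3 - <<'E'
from h import *
acc=[snap('top') for _ in range(4)];d=acc[0];s=snap('side','s12.png')
g=np.mean([a['img'].astype(float) for a in acc],0).astype(np.uint8)
for c in comp(d,(6,150,100),(18,255,255),(150,230,195,230)):print(c.mean(0),onz(d,c.mean(0),.25))
for c in comp(d,(0,0,0),(180,255,55),(190,230,243,285)):
    r=cv2.minAreaRect(c);print('handle',r,onz(d,r[0],.05))
a=cv2.resize(g[180:280,150:250,::-1],(400,400),interpolation=cv2.INTER_CUBIC)
b=cv2.resize(g[245:280,333:368,::-1],(400,400),interpolation=cv2.INTER_CUBIC)
cv2.imwrite('pics/c12.png',np.hstack([a,b]))
E
```

```text
clock: 34.22
position: [0.3752, -0.2745, 0.2954]
ee_rot: [0.001, 0.994, 0.113, 0.001]
contact_force: [0.2, -0.1, 0.0]
width: 0.0342
gripper_force: 0.0
[208.28 211.64] [0.55957709 0.25679124 0.25      ]
[184.8  210.52] [0.56364346 0.31087487 0.25      ]
[158.26086957 209.08695652] [0.5686355  0.37201709 0.25      ]
handle ((208.00608825683594, 260.94512939453125), (6.184166431427002, 24.184507369995117), 6.34019136428833) [0.4506821  0.31068153 0.05      ]
```

View pics/c12.png

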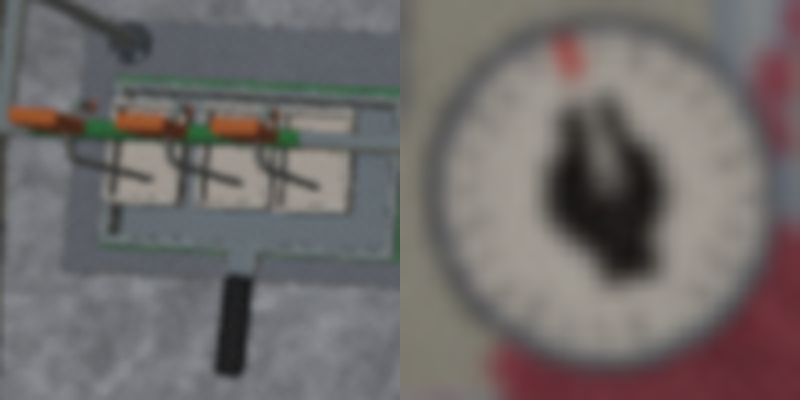

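The left half shows all three carriers still hanging on green above the pan, with the pan and handle unmoved. The right half shows the pointer end at (590,105), aimed at the red mark at (568,57) once the knob's height parallax is allowed for. One numeric check of the knob heading follows.

```bash
python3 - <<'E'
from h import *
acc=[snap('top') for _ in range(6)];d=acc[0];g=np.mean([a['img'].astype(float) for a in acc],0)
x0,y0=330,242;c=g[y0:y0+40,x0:x0+42];sc=8
C=np.clip(cv2.resize(c,None,fx=sc,fy=sc,interpolation=cv2.INTER_CUBIC),0,255).astype(np.uint8)
back=lambda p:((np.asarray(p,float)+.5)/sc-.5)+[x0,y0]
H=cv2.cvtColor(C,cv2.COLOR_RGB2HSV);gray=C.mean(2)
m=cv2.inRange(H,(0,60,90),(10,255,255))|cv2.inRange(H,(170,60,90),(180,255,255));m[110:]=0;m[:,200:]=0;m[:35]=0;m[:,:100]=0
ys,xs=np.nonzero(m);r=onz(d,back((xs.mean(),ys.mean())),.031);print('red',r)
for cc in((.4397,-.0783),(.4398,-.0788)):print('red heading',np.degrees(np.arctan2(r[1]-cc[1],r[0]-cc[0])))
I=np.indices(gray.shape)[::-1]
for th in(60,75,95):
    k=(gray<th)&(np.hypot(I[0]-166,I[1]-158)<90);ys,xs=np.nonzero(k)
    P=np.array([onz(d,back(p),.06)[:2] for p in list(zip(xs,ys))[::7]]);U=np.linalg.svd(P-P.mean(0),full_matrices=False)
    print(th,P.mean(0),'bar heading',np.degrees(np.arctan(U[2][0,1]/U[2][0,0])))
    mm=np.median([xs[ys==y].mean() for y in range(ys.max()-14,ys.max()-2)]);t=onz(d,back((mm,ys.max()-8)),.06)
    mm=np.median([xs[ys==y].mean() for y in range(ys.min()+2,ys.min()+14)]);h=onz(d,back((mm,ys.min()+8)),.06)
    print('  tail->head',np.degrees(np.arctan2(h[1]-t[1],h[0]-t[0])))
for n,roi in(('tin',(225,252,145,175)),('bottlecap',(300,335,135,165))):
    for p in('top0.png',):
        A=cv2.cvtColor(cv2.imread('pics/'+p),cv2.COLOR_BGR2RGB)
        print(n,np.abs(A[roi[2]:roi[3],roi[0]:roi[1]].astype(float)-g[roi[2]:roi[3],roi[0]:roi[1]]).mean())
A=cv2.cvtColor(cv2.imread('pics/top0.png'),cv2.COLOR_BGR2RGB);print('mug',np.abs(A[130:170,250:295].astype(float)-g[130:170,250:295]).mean())
E
```

```text
red [ 0.47264491 -0.07092117  0.031     ]
red heading 12.624469667937518
red heading 13.489227445939155
60 [ 0.43649497 -0.07733247] bar heading 29.19871259423937
  tail->head 20.17981142974535
75 [ 0.43759407 -0.07743989] bar heading 19.66575129787787
  tail->head 12.955238884547711
95 [ 0.43916443 -0.07727266] bar heading 14.352331514039859
  tail->head 10.333997553016346
tin 1.8832647462277095
bottlecap 1.7382539682539682
mug 1.7428086419753088
```

```bash
python3 -c "
from rig import manip
print(manip.sign_off())"
```

```text
the job is handed in; nothing more can be done
None
```

The job is handed in at about 35 s of robot time: the pan is inside the green outline, about 3–4 mm off centre by my measurement. All three carriers hang free on the green stretch above it, the dial pointer stands within a few degrees of the red zero mark, and the mug, bottle and tin are untouched.

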